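# Set up the polishing station

### The job

Set up the polishing station: slide the dust extractor's slider fully to off (red dot), then lay the polishing bars that are there in the rack one at a time, coarse to fine in the order of the dots on the tags (black 1, red 2, blue 3, green 4, white 5; skip missing ones and leave their pockets empty), each lying flat in the pocket with the tag of its own colour. Then lay the handpiece in both forks of its rest (either way round), and last of all bring the extractor slider up to the orange pointer. Leave the jar, mug and brush alone; put back anything that gets knocked out of place.

Things in the scene. Friction and masses are not known exactly. Their poses are not given: they have to be found in the camera images.
- bar1: black bar of solid polishing compound, grade 1, a rectangular block 96 x 36 x 36 mm, about 0.2 kg; origin at its centre, x along its length; it may be absent
- bar2: red bar of solid polishing compound, grade 2, a rectangular block 96 x 36 x 36 mm, about 0.2 kg; origin at its centre, x along its length; it may be absent
- bar3: blue bar of solid polishing compound, grade 3, a rectangular block 96 x 36 x 36 mm, about 0.2 kg; origin at its centre, x along its length; it may be absent
- bar4: green bar of solid polishing compound, grade 4, a rectangular block 96 x 36 x 36 mm, about 0.2 kg; origin at its centre, x along its length; it may be absent
- bar5: white bar of solid polishing compound, grade 5, a rectangular block 96 x 36 x 36 mm, about 0.2 kg; origin at its centre, x along its length; it may be absent
- pocket1: aluminium pocket number 1 of the rack, fixed: its tag, flat on the pocket's +x end, is black with one dot. Origin at the centre of the pocket's underside, 6 mm above the bench; x along its length, z up. Inside 106 (x) x 44 (y) mm, floor 4 mm and wall tops 12 mm above the origin, walls 4 mm thick. The five pockets stand side by side 80 mm apart along y, in no fixed order
- pocket2: aluminium pocket number 2 of the rack, fixed: its tag, flat on the pocket's +x end, is red with two dots. Origin at the centre of the pocket's underside, 6 mm above the bench; x along its length, z up. Inside 106 (x) x 44 (y) mm, floor 4 mm and wall tops 12 mm above the origin, walls 4 mm thick. The five pockets stand side by side 80 mm apart along y, in no fixed order
- pocket3: aluminium pocket number 3 of the rack, fixed: its tag, flat on the pocket's +x end, is blue with three dots. Origin at the centre of the pocket's underside, 6 mm above the bench; x along its length, z up. Inside 106 (x) x 44 (y) mm, floor 4 mm and wall tops 12 mm above the origin, walls 4 mm thick. The five pockets stand side by side 80 mm apart along y, in no fixed order
- pocket4: aluminium pocket number 4 of the rack, fixed: its tag, flat on the pocket's +x end, is green with four dots. Origin at the centre of the pocket's underside, 6 mm above the bench; x along its length, z up. Inside 106 (x) x 44 (y) mm, floor 4 mm and wall tops 12 mm above the origin, walls 4 mm thick. The five pockets stand side by side 80 mm apart along y, in no fixed order
- pocket5: aluminium pocket number 5 of the rack, fixed: its tag, flat on the pocket's +x end, is white with five dots. Origin at the centre of the pocket's underside, 6 mm above the bench; x along its length, z up. Inside 106 (x) x 44 (y) mm, floor 4 mm and wall tops 12 mm above the origin, walls 4 mm thick. The five pockets stand side by side 80 mm apart along y, in no fixed order
- handpiece: teal cordless polishing handpiece, about 0.18 kg: a square-section body 120 long x 28 x 28 mm; origin at the centre of this body, x along it towards the thin nose and felt bob, which reach 104 mm from the origin; loose on the bench
- rest: fixed handpiece rest: a steel foot 120 (x) x 80 (y) x 8 mm with two upright forks 72 mm apart (at x = -36 and +36 mm, each 8 mm thick). Each has a level notch 36 mm wide (y), floor 50 mm above the origin, prongs to 62 mm, 54 mm wide over all. Origin at the centre of the foot's underside, z up
- unit: fixed teal control box of the dust extractor, 120 (x) x 240 (y) x 40 mm high; origin at the centre of its underside. The slider's track (40 mm wide, its top 54 mm above the bench) runs along y in the middle of its top; a red dot marks the off end (-y, the end nearer the robot)
- fader (a joint): the extractor slider: 0 = off (at the red dot end), 0.12 = full, in m along the control box's +y; it stays where it is left, about 1.5 N to move
- fader_top (a point): centre of the top of the slider's black grip, which is 28 (x) x 20 (y) mm and 40 mm high, the top 94.5 mm above the bench; axes as the control box
- pointer: orange pointer fixed on the control box beside the track, marking the working position of the slider: origin at its tip (40 mm above the bench), axes as the control box; the slider grip's centre belongs at the same place along y
- jar: bystander: amber jar, 75 mm tall, radius 32 mm, origin at centre of underside
- mug: bystander: white mug, 85 mm tall, radius 38 mm, origin at centre of underside
- brush: bystander: bench brush lying on the bench beyond the rack, handle along its x
Mind the look-alikes: they are no part of the job. What is shaped like the rest but pink or purple is not meant.

How it is judged:
By the outcome, as a careful person would: the job done as asked, in the order asked, and still so for the second after the job is handed in, with the robot touching nothing.
Of bar1, bar2, bar3, bar4, bar5 only 3 to 5 are there at a start; the rules pass over those that are not, and their reading is None.
At some moment in a run one of bar1, bar2, bar3, bar4, bar5 may be knocked a few centimetres aside while the robot is not near it.
Once in a run the grip may slacken for a moment while it holds something.
It also fails if it takes over 210 s, if anything falls off the work surface, if the arm or the gripper's body presses on something with over 40 N, if the wrist force passes 120 N, or if a joint passes its speed limit or range.

### The arm

A 6-joint arm with a two-finger parallel gripper is mounted at the origin on the work surface. World frame = base frame: x ahead of the robot, y to its left, z up, the work surface at z = 0. Lengths are in mm, angles in degrees, forces in N, time in s.
With the tool pointing down it reaches from about 300 to 850 mm from the base axis. Payload 5.4 kg.
Tool frame: the origin (TCP) lies at the very end of the fingers, on their centre line; the grasp point (between the pads) lies 19 mm behind it; z points along the fingers, y is the direction in which the jaws open and shut (so a half turn about z gives the same grasp; the last joint's range is limited). The gripper opens to 85 mm and grips with 20 to 120 N. Pads are 22 mm wide; open, the fingers measure 114 mm over their backs; the gripper's body (76 mm by 85 mm) begins 54 mm behind the grasp point. The pads swing forward as they close: fully open they stand 13 mm farther back than shut.
Start: joints at [-84.632, 9.076, 91.501, -0, 79.423, -12.038], TCP at [171.987, -548.659, 231.299] pointing down, gripper open.
Joint ranges: [-166.64, 166.64], [-54.1, 131.32], [10.49, 154.53], [-73.88, 253.88], [9.74, 151.15], [-171.62, 171.62]. Speed limits (degrees/s): [147.25, 147.25, 180, 180, 180, 180].

### API

Orientations are given as [roll, pitch, yaw] about the fixed x, y, z axes, in that order (R = Rz(yaw) Ry(pitch) Rx(roll)).
In Python, from cell import * gives the robot as it stands.
- The arm moves only by the shell command python3 -m handwheel 'ROWS'. ROWS is JSON, a list of rows, each an object of numbers: "tx", "ty", "tz": the shift along the tool's x, y, z in mm; "spin": the turn about the tool's z in degrees; "jaw": the gripper's target within -1 to 1 (fully open at 1, half-way at 0, shut at -1). A call has exactly 5 rows; each row shifts and turns the commanded pose from where the row before left it, along the tool's axes as they then stand; what a row does not reach is not made up. A row lasts 1/8 s, in which the tool goes at most 62.5 mm and 10.7 degrees, less where a joint would pass 70% of its speed; a pose out of reach is approached as far as the arm can. A call is refused whole if a number of a shift passes 62.5 or a number of a turn 10.7, either way. A call with a gripper value outside its range is refused whole. The fingers move at their own pace and stop on an object; the grip force is fixed at half the most. Time passes only in rows, so rows that do not move let the fingers close, or fill a call up. It gives the time, the measured TCP pose, the force and the opening at its end, in the units of the state.
- sense(): the state, without advancing time (a new reading comes with each control period).
- grab_frame(name): name is "scene" or "top"; returns the picture (420x560x3 uint8, red, green, blue); there is no depth.
- get_calibration(name): a dict with "fx", "fy", "cx", "cy" (pixels), "eye" and "rotation" of the camera in the world. Camera axes: x right, y up, looking along -z (the intrinsics and any distortion apply to the point x, -y, -z); pixel columns grow to the right and rows downward; lengths in mm; the calibration is good to about 2 mm. A picture is of the moment at which its call begins. get_calibration takes no time and is no camera call.
- sign_off(): hands the job in, once; it reports no verdict.
The state is a dict: "time": time; "joint_pos": joint angles; "joint_velocities": joint speeds; "effort": joint torques, N m; "tcp_pos": TCP position; "tcp_rot": TCP orientation; "contact_force": force on the tool from outside, world axes, zero at the start; "ft_torque": the same for the moment, N m; "width": finger opening in mm.
Only numpy, scipy, OpenCV 4.12 (cv2) and the standard library are available. Lean on these libraries where they do the work, as an engineer would, in place of code of your own. Each camera call takes 0.05 s, during which the arm holds its last target.

## Working session

There is one attempt and no reset: what is moved stays moved. The work goes in short steps, Python scripts to look and compute and a shell command to move; the robot and the scene stay as the last step left them, time stands still between calls to the robot, and variables do not carry over. Pictures are saved under pics/ and viewed, and the job is handed in when it is done.

```bash
ls; mkdir -p pics; python3 - <<'E'
from cell import *
import cv2
for n in("scene","top"):
    f=grab_frame(n); cv2.imwrite(f"pics/{n}0.png",f[:,:,::-1]); print(n,get_calibration(n))
print(sense())
E
```

```text
pics
scene {'fx': 525.593583205668, 'fy': 525.593583205668, 'cx': 273.06066200190304, 'cy': 212.04847882981662, 'eye': array([1148.32015924, -586.12901728,  982.41744118]), 'rotation': array([44.26864667,  0.74023997, 44.83021195])}
top {'fx': 488.2532714245724, 'fy': 488.2532714245724, 'cx': 280.66332132515663, 'cy': 214.7320765131218, 'eye': array([ 384.16529623,   48.14185124, 1279.48317167]), 'rotation': array([  8.28463296,  -1.14244883, -91.16888464])}
{'time': 0.1, 'joint_pos': array([-8.46332647e+01,  9.11056502e+00,  9.15651804e+01, -3.69171148e-04,
        7.94235399e+01, -1.20361783e+01]), 'joint_velocities': array([-0.02164612, -0.06912785, -0.19450602,  0.07974017, -0.12773057,
       -0.05699693]), 'effort': array([-4.78906259e-04, -3.96989644e+01, -3.32338786e+01, -1.63540931e-04,
        4.14557755e-03,  8.40503560e-06]), 'tcp_pos': array([ 171.91805251, -548.12585297,  230.39845865]), 'tcp_rot': array([-1.79902822e+02, -2.03490849e-02,  1.74029644e+01]), 'contact_force': array([ 0.24181195, -0.13959653,  0.87467594]), 'ft_torque': array([0.06983219, 0.04420077, 0.02368793]), 'width': 85.32518969909235}
```

View pics/top0.png

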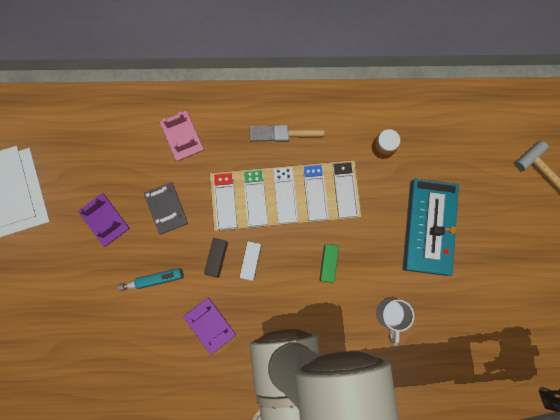

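View pics/scene0.png

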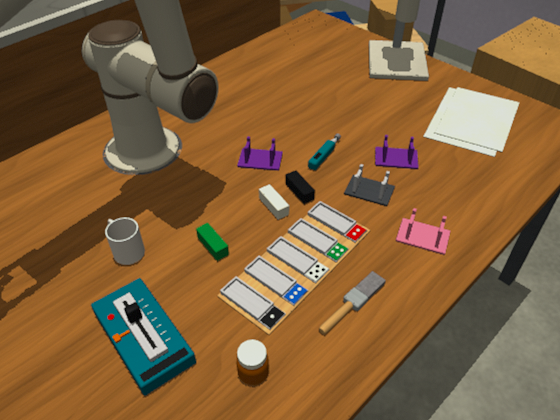

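```bash
cat > h.py <<'E'
from cell import *
import numpy as np, cv2
from scipy.spatial.transform import Rotation as Rn
from scipy.optimize import minimize, least_squares
C={n:get_calibration(n) for n in("scene","top")}
def R(n): return Rn.from_euler('xyz',C[n]['rotation'],degrees=True).as_matrix()
def proj(n,P):
    c=C[n]; p=(np.atleast_2d(P)-c['eye'])@R(n); 
    return np.c_[c['cx']+c['fx']*p[:,0]/-p[:,2], c['cy']+c['fy']*-p[:,1]/-p[:,2]]
def back(n,uv,z):
    c=C[n]; u,v=uv; d=R(n)@np.array([(u-c['cx'])/c['fx'],-(v-c['cy'])/c['fy'],-1]); 
    return c['eye']+d*(z-c['eye'][2])/d[2]
def snap(tag,ns=("scene","top")):
    o={}
    for n in ns:
        o[n]=grab_frame(n); cv2.imwrite(f"pics/{n}_{tag}.png",o[n][:,:,::-1])
    return o
def load(n,tag): return cv2.imread(f"pics/{n}{tag}.png")[:,:,::-1]
def crop(n,tag,x0,y0,w,h,k,out):
    cv2.imwrite(f"pics/{out}.png",cv2.resize(cv2.imread(f"pics/{n}{tag}.png")[y0:y0+h,x0:x0+w],None,fx=k,fy=k,interpolation=cv2.INTER_CUBIC))
def box(p,yaw,s,z):
    c=np.array([[i,j,k] for i in(-1,1) for j in(-1,1) for k in(-1,1)])*np.array(s)/2
    return c@Rn.from_euler('z',yaw,degrees=True).as_matrix().T+[p[0],p[1],z]
def hullmask(n,P,shape=(420,560)):
    u=cv2.convexHull(((proj(n,P)+.5)*4).astype(np.float32)).astype(np.int32)
    m=np.zeros((shape[0]*4,shape[1]*4),np.uint8); cv2.fillConvexPoly(m,u,255)
    return cv2.resize(m,shape[::-1],interpolation=cv2.INTER_AREA)/255.
def fitbox(masks,s,z,x0):
    def f(p): return sum(np.abs(hullmask(n,box(p[:2],p[2],s,z))-m).sum() for n,m in masks.items())
    best=minimize(f,x0,method='Nelder-Mead',options=dict(initial_simplex=np.array(x0)+np.array([[0,0,0],[15,0,0],[0,15,0],[0,0,12]]),xatol=.1,fatol=.1))
    return best.x,best.fun
def colmask(img,name,win):
    hsv=cv2.cvtColor(np.ascontiguousarray(img),cv2.COLOR_RGB2HSV).astype(int); h,s,v=hsv[...,0],hsv[...,1],hsv[...,2]
    m={'green':(h>50)&(h<75)&(s>120)&(v>40),'black':(v<60),'white':(s<70)&(v>90),'teal':(h>80)&(h<105)&(s>100)}[name]
    w=np.zeros_like(m); x0,y0,x1,y1=win; w[y0:y1,x0:x1]=1
    m=(m&w).astype(np.uint8); k,l,st,_=cv2.connectedComponentsWithStats(m)
    return (l==1+np.argmax(st[1:,4])).astype(float)
E
python3 - <<'E'
from h import *
crop('top','0',200,155,170,130,4.7,'c1'); crop('top','0',75,170,170,130,4.7,'c2'); crop('top','0',380,170,100,120,5,'c3'); crop('scene','0',180,150,200,190,3,'c4');crop('scene','0',80,270,130,130,4.6,'c5')
E
```

```text
(no output)
```

View pics/c1.png

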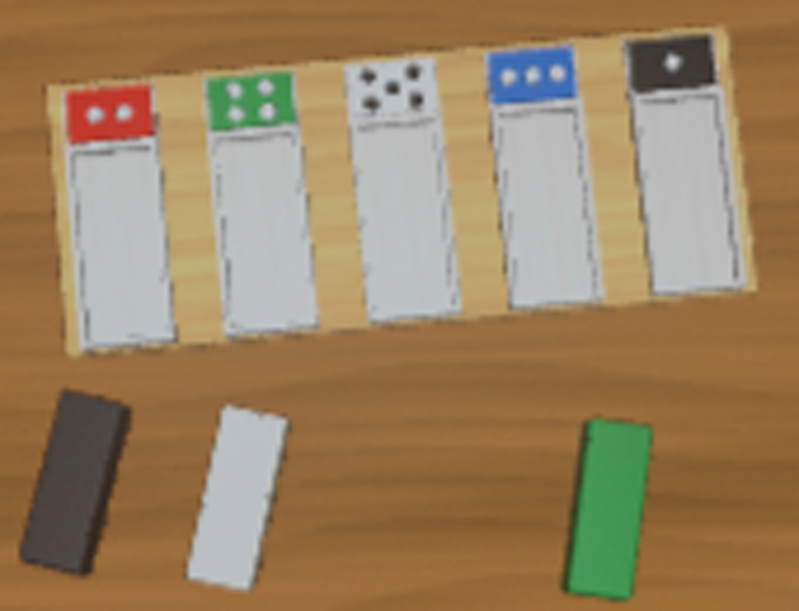

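View pics/c2.png

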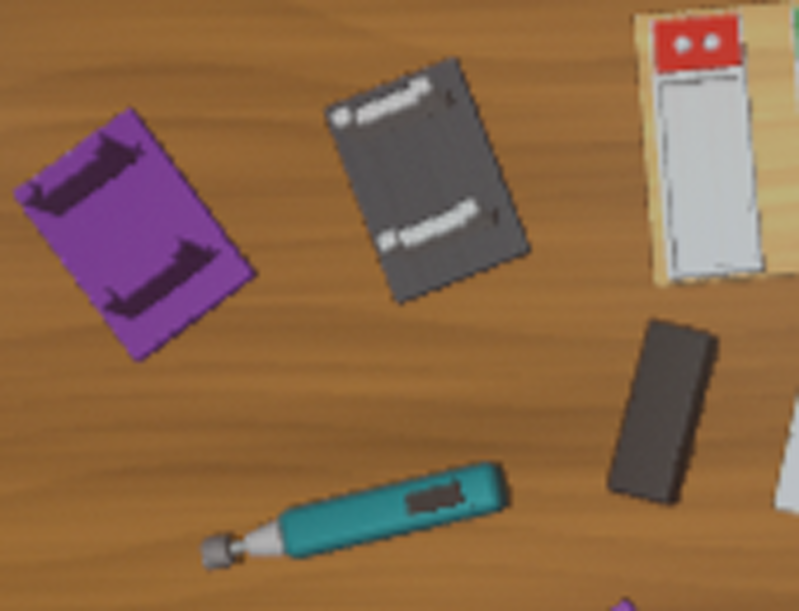

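View pics/c3.png

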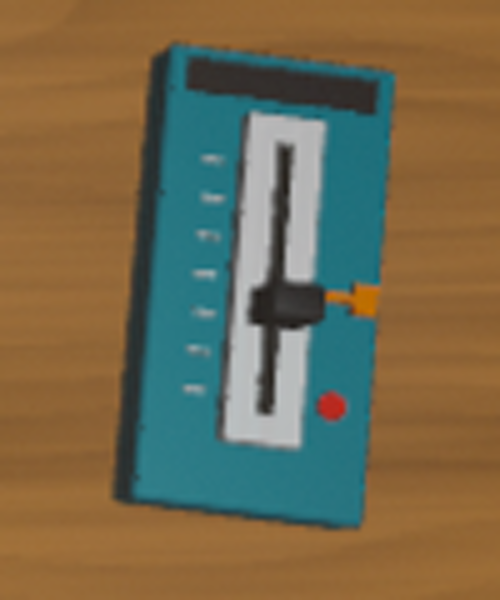

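View pics/c4.png

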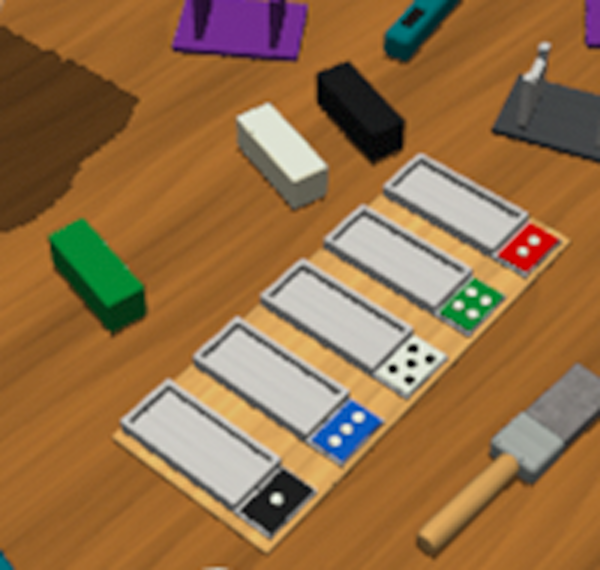

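View pics/c5.png

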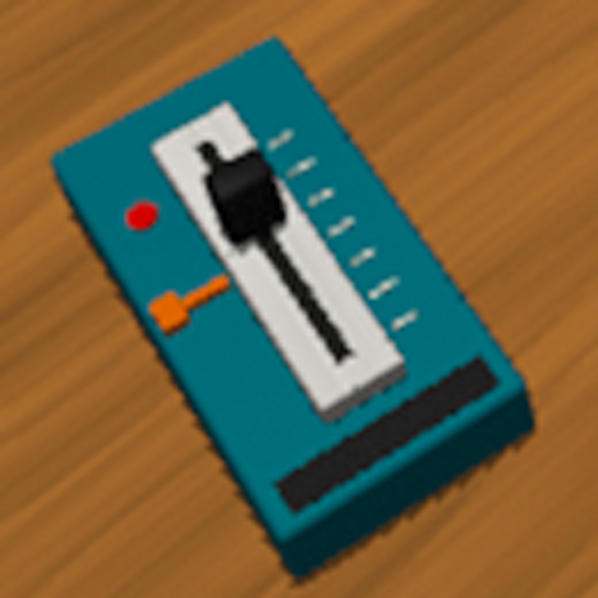

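```bash
cat > fit0.py <<'E'
from h import *
T=load('top','0');S=load('scene','0')
def hull(m):
    c,_=cv2.findContours(m.astype(np.uint8),cv2.RETR_EXTERNAL,cv2.CHAIN_APPROX_NONE); o=np.zeros(m.shape,np.uint8); cv2.fillConvexPoly(o,cv2.convexHull(np.vstack(c)),1); return o.astype(float)
def go(name,col,wt,ws,s,z,yaws):
    mt=hull(colmask(T,col,wt)); ms=hull(colmask(S,col,ws))
    ys,xs=np.nonzero(mt); p=back('top',(xs.mean(),ys.mean()),z)
    for lab,ma in (('both',dict(top=mt,scene=ms)),('top',dict(top=mt)),('scene',dict(scene=ms))):
        r=min((fitbox(ma,s,z,[p[0],p[1],y]) for y in yaws),key=lambda r:r[1]); print(name,lab,np.round(r[0],1),round(r[1],1),int(mt.sum()),int(ms.sum()))
B=(96,36,36)
go('black','black',(200,235,232,280),(280,165,320,206),B,18,[0,-20])
go('white','white',(236,238,265,284),(255,180,292,222),B,18,[0,-20])
go('green','green',(318,240,342,288),(192,220,232,265),B,18,[0,-20])
go('hand','teal',(130,262,190,295),(300,130,340,175),(120,28,28),14,[90,110,70])
go('unit','teal',(395,170,470,285),(85,270,205,400),(120,240,40),20,[-90,-100,-80])
PK=(114,52,12)
for n,wt,ws in ((1,(330,173,362,222),(217,275,275,325)),(3,(302,176,332,225),(240,255,300,300)),(4,(243,181,270,230),(285,215,340,258)),(2,(213,184,242,232),(305,198,360,236))):
    go('pk%d'%n,'white',wt,ws,PK,12,[0,10,-10])
E
python3 fit0.py
```

```text
black both [459.7 187.6 -16.3] 579.9 83 581
black top [456.9 173.5   2.9] 510.5 83 581
black scene [460.7 187.7 -17.1] 53.4 83 581
white both [449.  100.3 -13.9] 89.4 588 614
white top [449.1 100.3 -12.9] 33.3 588 614
white scene [448.3 100.9 -14.9] 47.4 588 614
green both [ 439.7 -102.6  -11.3] 140.4 544 657
green top [ 439.1 -103.3   -8.9] 56.6 544 657
green scene [ 438.5 -101.4  -12. ] 75.0 544 657
hand both [408.2 338.7 103.3] 195.0 497 367
hand top [408.6 336.8 102.2] 91.9 497 367
hand scene [408.2 338.  105.9] 90.4 497 367
unit both [ 527.5 -371.5  -98.5] 632.2 4306 6439
unit top [ 527.7 -376.2 -100. ] 427.8 4306 6439
unit scene [ 527.2 -371.4  -98.5] 195.4 4306 6439
pk1 both [ 619.1 -153.5    4.2] 207.8 962 1269
pk1 top [ 617.7 -154.5    4.2] 64.0 962 1269
pk1 scene [ 620.  -153.2    3.8] 130.3 962 1269
pk3 both [612.4 -74.1   4.4] 136.6 948 1107
pk3 top [610.9 -74.8   4.4] 55.2 948 1107
pk3 scene [612.4 -73.6   4. ] 76.3 948 1107
pk4 both [600.   86.3   4.1] 199.7 967 936
pk4 top [599.9  84.8   4.3] 79.8 967 936
pk4 scene [600.5  87.2   1.9] 104.1 967 936
pk2 both [593.2 165.8   4. ] 135.7 974 808
pk2 top [593.  164.5   4.6] 66.6 974 808
pk2 scene [592.6 167.    2.5] 48.7 974 808
```

```bash
cat > fit1.py <<'E'
from h import *
def px(pts,k,o): return (np.array(pts,float)+.5)/k-.5+np.array(o)
def fitpts(model,obs,x0):
    def f(p):
        P=np.array(model)@Rn.from_euler('z',p[2],degrees=True).as_matrix().T+[p[0],p[1],0]
        return np.concatenate([(proj(n,P)-u).ravel() for n,u in obs.items()])
    r=least_squares(f,x0); return r.x, np.abs(r.fun).max()
t=px([(180,43),(393,73),(360,527),(130,500)],5,(380,170)); s=px([(525,385),(292,535),(52,160),(275,40)],4.6,(80,270))
M=[(-60,120,40),(60,120,40),(60,-120,40),(-60,-120,40)]
for o in (dict(top=t,scene=s),dict(top=t),dict(scene=s)): print('unit',fitpts(M,o,[527,-371,-98]))
t=px([(325,107),(457,58),(530,250),(400,303)],4.7,(75,170))
print('rest',fitpts([(60,40,8),(60,-40,8),(-60,-40,8),(-60,40,8)],dict(top=t),[550,330,20]))
crop('scene','0',330,150,90,70,8,'c6')
crop('scene','0',100,290,60,50,12,'c7');crop('top','0',420,210,50,40,14,'c8')
E
python3 fit1.py
```

```text
unit (array([ 529.15105702, -370.65312585,  -98.13285964]), np.float64(2.3458492769963186))
unit (array([ 527.74184636, -371.1880294 ,  -98.8161294 ]), np.float64(1.5423051017217517))
unit (array([ 530.37200973, -370.52149192,  -97.71452589]), np.float64(2.2268212857590015))
rest (array([592.84094554, 320.56152641,  21.02618609]), np.float64(0.6859062552096589))
```

View pics/c6.png

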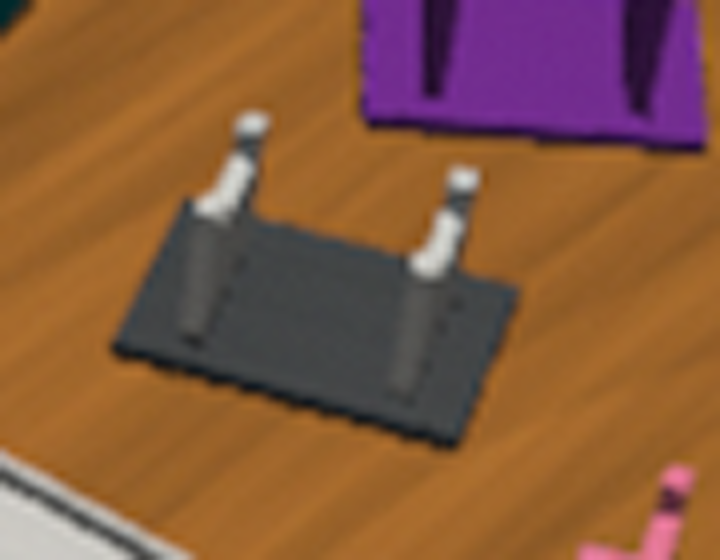

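View pics/c7.png

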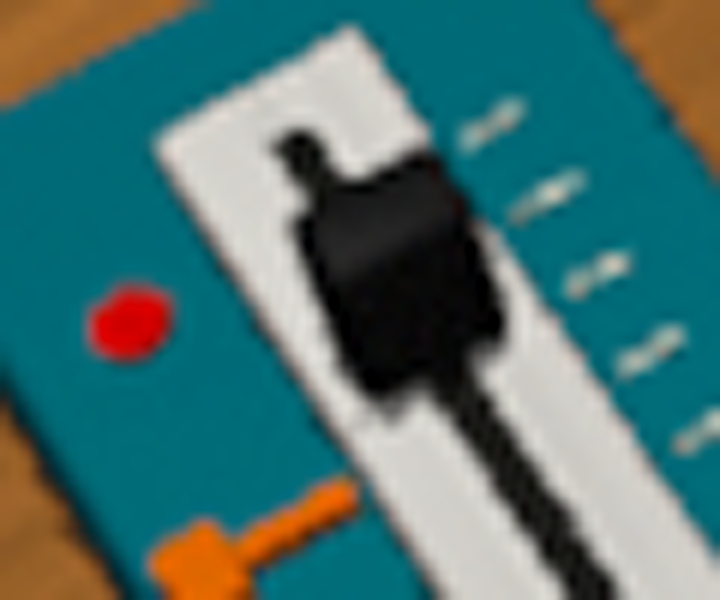

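View pics/c8.png

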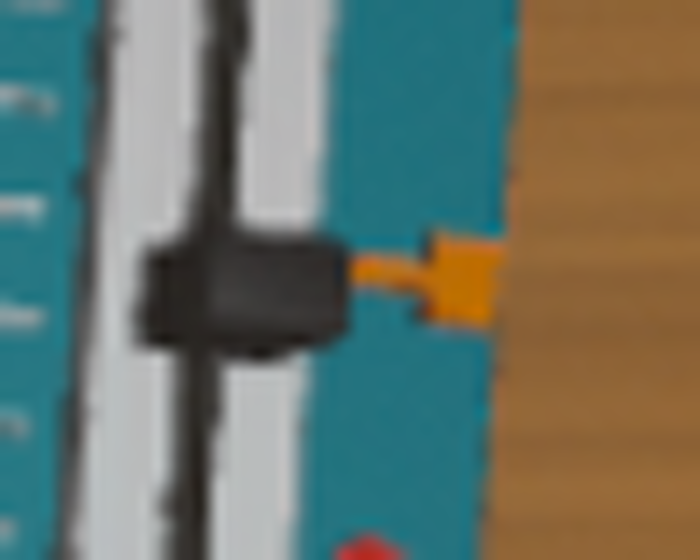

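```bash
cat > fit2.py <<'E'
from h import *
from fit1 import px,fitpts
U=np.array([528.6,-371,0]);Ru=Rn.from_euler('z',-98.4,degrees=True).as_matrix()
def loc(n,p,k,o,z): w=back(n,px(p,k,o),z); return np.round(w,1),np.round((w-U)@Ru,1)
print('grip s',loc('scene',(385,215),12,(100,290),94.5)); print('grip t',loc('top',(278,292),14,(420,210),94.5))
print('tip s',loc('scene',(348,490),12,(100,290),40),'tip base',loc('scene',(210,575),12,(100,290),40));print('blk t',loc('top',(465,282),14,(420,210),40),loc('top',(358,270),14,(420,210),40))
print('slot0 s',loc('scene',(293,145),12,(100,290),54),'slot1',loc('scene',(342,355),4.6,(80,270),54),'top',loc('top',(265,410),5,(380,170),54),loc('top',(284,147),5,(380,170),54))
print('dot s',loc('scene',(130,322),12,(100,290),40),'t',loc('top',(331,405),5,(380,170),40))
# rest, with fork features from scene
t=px([(325,107),(457,58),(530,250),(400,303)],4.7,(75,170)); s=px([(515,287),(457,440),(115,345),(188,203)],8,(330,150))
M=[(60,40,8),(60,-40,8),(-60,-40,8),(-60,40,8)]
print(fitpts(M,dict(scene=s),[590,320,20]))
E
python3 fit2.py | grep -v "^unit\|^rest"
```

```text
grip s (array([ 514.6, -368.7,   94.5]), array([ -0.2, -14.2,  94.5]))
grip t (array([ 510.5, -368.3,   94.5]), array([  0. , -18.3,  94.5]))
tip s (array([ 518.2, -392.2,   40. ]), array([22.5, -7.2, 40. ])) tip base (array([ 515.3, -418.2,   40. ]), array([48.7, -6.3, 40. ]))
blk t (array([ 517.5, -422.2,   40. ]), array([52.3, -3.5, 40. ])) (array([ 520.1, -402.6,   40. ]), array([32.5, -3.8, 40. ]))
slot0 s (array([ 461.6, -361.8,   54. ]), array([  0.6, -67.6,  54. ])) slot1 (array([ 595. , -381.1,   54. ]), array([ 0.3, 67.2, 54. ])) top (array([ 461.3, -361.7,   54. ]), array([  0.6, -67.9,  54. ])) (array([ 595.9, -380.3,   54. ]), array([-0.6, 67.9, 54. ]))
dot s (array([ 462.2, -399.7,   40. ]), array([ 38.1, -61.5,  40. ])) t (array([ 464.1, -400.5,   40. ]), array([ 38.6, -59.5,  40. ]))
(array([594.93835038, 320.25752852,  21.4105354 ]), np.float64(0.8862247836625556))
```

```bash
cat > plan.py <<'E'
import sys,json; from h import *
def plan(x,y,z,yaw,step=45):
    s=sense(); p=s['tcp_pos']; ry=s['tcp_rot'][2]; dy=(yaw-ry+90)%180-90
    if len(sys.argv)>6: dy=(yaw-ry+180)%360-180
    d=np.array([x,y,z])-p; n=max(1,int(np.ceil(max(np.linalg.norm(d)/step,abs(dy)/10.5))))
    rows=[];q=ry
    for i in range(n):
        l=Rn.from_euler('xyz',[180,0,q],degrees=True).as_matrix().T@(d/n); r=np.round(l,1)
        rows.append(dict(tx=r[0],ty=r[1],tz=r[2],spin=round(-dy/n,2))); q+=dy/n
    print('t',round(s['time'],2),'at',np.round(p,1),np.round(s['tcp_rot'],1),'w',round(s['width'],1),'F',np.round(s['contact_force'],1),'j6',round(s['joint_pos'][5]))
    for r in rows: print(json.dumps({k:float(v) for k,v in r.items()}))
if __name__=="__main__": plan(*map(float,sys.argv[1:6]),step=45)
E
python3 plan.py 511 -368.5 150 81.6
```

```text
t 0.1 at [ 171.9 -548.1  230.4] [-179.9   -0.    17.4] w 85.3 F [ 0.2 -0.1  0.9] j6 -12
{"tx": 41.9, "ty": -7.8, "tz": 8.9, "spin": -7.13}
{"tx": 42.6, "ty": -2.5, "tz": 8.9, "spin": -7.13}
{"tx": 42.5, "ty": 2.8, "tz": 8.9, "spin": -7.13}
{"tx": 41.9, "ty": 8.1, "tz": 8.9, "spin": -7.13}
{"tx": 40.5, "ty": 13.2, "tz": 8.9, "spin": -7.13}
{"tx": 38.6, "ty": 18.1, "tz": 8.9, "spin": -7.13}
{"tx": 36.0, "ty": 22.8, "tz": 8.9, "spin": -7.13}
{"tx": 32.9, "ty": 27.1, "tz": 8.9, "spin": -7.13}
{"tx": 29.3, "ty": 31.0, "tz": 8.9, "spin": -7.13}
```

```bash
python3 -m handwheel '[{"tx":42,"ty":-8,"tz":9,"spin":-7.1,"jaw":0},{"tx":42.5,"ty":-2.5,"tz":9,"spin":-7.1,"jaw":0},{"tx":42.5,"ty":3,"tz":9,"spin":-7.1,"jaw":0},{"tx":42,"ty":8,"tz":9,"spin":-7.1,"jaw":0},{"tx":40.5,"ty":13,"tz":9,"spin":-7.1,"jaw":0}]'
python3 -m handwheel '[{"tx":38.5,"ty":18,"tz":9,"spin":-7.1,"jaw":0},{"tx":36,"ty":23,"tz":9,"spin":-7.1,"jaw":0},{"tx":33,"ty":27,"tz":9,"spin":-7.1,"jaw":0},{"tx":29,"ty":31,"tz":9,"spin":-7.1,"jaw":0},{"jaw":0}]'
python3 plan.py 511 -368.5 70 81.6
```

```text
time: 0.72
tcp_pos: [361.4, -447.8, 185.5]
tcp_rot: [-180.0, -0.0, 53.1]
contact_force: [-0.3, -0.1, -0.4]
width: 42.4
t 0.72 at [ 361.4 -447.8  185.5] [-180.    -0.    53.1] w 42.4 F [-0.3 -0.1 -0.4] j6 -26
{"tx": 30.6, "ty": 14.4, "tz": 23.1, "spin": -5.69}
{"tx": 29.1, "ty": 17.4, "tz": 23.1, "spin": -5.69}
{"tx": 27.2, "ty": 20.2, "tz": 23.1, "spin": -5.69}
{"tx": 25.1, "ty": 22.8, "tz": 23.1, "spin": -5.69}
{"tx": 22.7, "ty": 25.2, "tz": 23.1, "spin": -5.69}invalid input
```

```bash
python3 -m handwheel '[{"tx":38.5,"ty":18,"tz":9,"spin":-7.1,"jaw":0},{"tx":36,"ty":23,"tz":9,"spin":-7.1,"jaw":0},{"tx":33,"ty":27,"tz":9,"spin":-7.1,"jaw":0},{"tx":29,"ty":31,"tz":9,"spin":-7.1,"jaw":0},{"tx":0,"ty":0,"tz":0,"spin":0,"jaw":0}]'
python3 plan.py 511 -368.5 70 81.6
```

```text
time: 1.35
tcp_pos: [512.6, -367.5, 148.6]
tcp_rot: [-179.9, -0.1, 81.5]
contact_force: [-0.1, -0.8, 0.4]
width: 42.3
t 1.35 at [ 512.6 -367.5  148.6] [-1.799e+02 -1.000e-01  8.150e+01] w 42.3 F [-0.1 -0.8  0.4] j6 -38
{"tx": -0.6, "ty": -0.7, "tz": 39.3, "spin": -0.03}
{"tx": -0.6, "ty": -0.7, "tz": 39.3, "spin": -0.03}
```

```bash
python3 -m handwheel '[{"tx":-1,"ty":-1,"tz":39,"spin":0,"jaw":0},{"tx":0,"ty":0,"tz":39,"spin":0,"jaw":0},{"tx":0,"ty":0,"tz":0,"spin":0,"jaw":-1},{"tx":0,"ty":0,"tz":0,"spin":0,"jaw":-1},{"tx":0,"ty":0,"tz":0,"spin":0,"jaw":-1}]'
python3 plan.py 468.3 -362.1 70 81.6;python3 -c "
from h import *;snap('a')
crop('top','_a',380,170,100,120,5,'a3');crop('scene','_a',80,250,140,130,4.6,'a5')"
```

```text
time: 1.98
tcp_pos: [508.9, -370.1, 71.0]
tcp_rot: [-179.8, -0.1, 81.3]
contact_force: [0.1, -1.2, -17.4]
width: 18.4
t 1.98 at [ 508.9 -370.1   71. ] [-1.798e+02 -1.000e-01  8.130e+01] w 18.4 F [  0.1  -1.2 -17.4] j6 -38
{"tx": 1.7, "ty": -41.3, "tz": 1.0, "spin": -0.31}
```

View pics/a5.png

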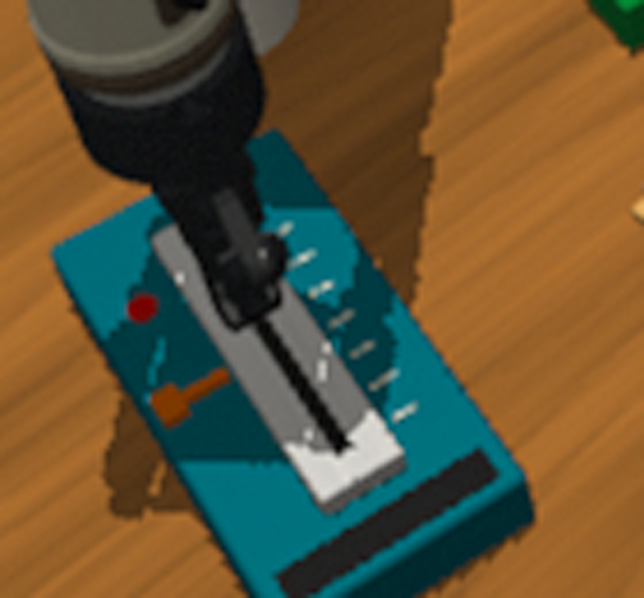

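```bash
python3 -m handwheel '[{"tx":0,"ty":-12,"tz":0,"spin":0,"jaw":-1},{"tx":0,"ty":-12,"tz":0,"spin":0,"jaw":-1},{"tx":0,"ty":-12,"tz":0,"spin":0,"jaw":-1},{"tx":0,"ty":0,"tz":0,"spin":0,"jaw":-1},{"tx":0,"ty":0,"tz":0,"spin":0,"jaw":-1}]'
```

```text
time: 2.7
tcp_pos: [472.4, -364.7, 71.1]
tcp_rot: [-179.8, -0.1, 81.3]
contact_force: [-1.8, -2.3, -25.5]
width: 18.7
```

```bash
python3 -m handwheel '[{"tx":0,"ty":-2,"tz":0,"spin":0,"jaw":-1},{"tx":0,"ty":-1,"tz":0,"spin":0,"jaw":-1},{"tx":0,"ty":-1,"tz":0,"spin":0,"jaw":-1},{"tx":0,"ty":0,"tz":0,"spin":0,"jaw":-1},{"tx":0,"ty":0,"tz":0,"spin":0,"jaw":-1}]'
```

```text
time: 3.32
tcp_pos: [469.6, -364.3, 71.1]
tcp_rot: [-179.9, -0.0, 81.3]
contact_force: [2.3, -2.7, -26.9]
width: 18.8
```

```bash
python3 -m handwheel '[{"tx":0,"ty":-1,"tz":0,"spin":0,"jaw":-1},{"tx":0,"ty":-1,"tz":0,"spin":0,"jaw":-1},{"tx":0,"ty":-1,"tz":0,"spin":0,"jaw":-1},{"tx":0,"ty":0,"tz":0,"spin":0,"jaw":-1},{"tx":0,"ty":0,"tz":0,"spin":0,"jaw":-1}]'; python3 -c "
from h import *;snap('b')
crop('top','_b',380,170,100,120,5,'b3');crop('scene','_b',80,250,140,130,4.6,'b5')"
```

```text
time: 3.95
tcp_pos: [469.3, -364.2, 71.1]
tcp_rot: [179.7, 0.0, 81.3]
contact_force: [14.0, -6.8, -34.9]
width: 19.1
```

```bash
python3 -m handwheel '[{"tx":0,"ty":2.5,"tz":0,"spin":0,"jaw":-1},{"tx":0,"ty":0,"tz":0,"spin":0,"jaw":0},{"tx":0,"ty":0,"tz":0,"spin":0,"jaw":0},{"tx":0,"ty":0,"tz":-30,"spin":0,"jaw":0},{"tx":0,"ty":0,"tz":-40,"spin":0,"jaw":0}]'; python3 plan.py 460.2 187.6 145 -16.7
```

```text
time: 4.68
tcp_pos: [470.7, -365.4, 145.4]
tcp_rot: [179.9, 0.1, 81.3]
contact_force: [0.5, -0.0, 0.2]
width: 42.8
t 4.67 at [ 470.7 -365.4  145.4] [1.799e+02 1.000e-01 8.130e+01] w 42.8 F [ 0.5 -0.   0.2] j6 -41
{"tx": 41.9, "ty": -7.2, "tz": 0.0, "spin": -6.31}
{"tx": 42.5, "ty": -2.6, "tz": 0.0, "spin": -6.31}
{"tx": 42.5, "ty": 2.1, "tz": 0.0, "spin": -6.31}
{"tx": 42.0, "ty": 6.8, "tz": 0.0, "spin": -6.31}
{"tx": 41.0, "ty": 11.3, "tz": 0.0, "spin": -6.31}
{"tx": 39.5, "ty": 15.8, "tz": 0.0, "spin": -6.31}
{"tx": 37.5, "ty": 20.0, "tz": 0.0, "spin": -6.31}
{"tx": 35.1, "ty": 24.0, "tz": 0.0, "spin": -6.31}
{"tx": 32.3, "ty": 27.7, "tz": 0.0, "spin": -6.31}
{"tx": 29.0, "ty": 31.1, "tz": 0.0, "spin": -6.31}
{"tx": 25.4, "ty": 34.1, "tz": 0.0, "spin": -6.31}
{"tx": 21.5, "ty": 36.7, "tz": 0.0, "spin": -6.31}
{"tx": 17.4, "ty": 38.8, "tz": 0.0, "spin": -6.31}
```

```bash
python3 -m handwheel '[{"tx":42,"ty":-7,"tz":0,"spin":-6.3,"jaw":0.8},{"tx":42.5,"ty":-2.5,"tz":0,"spin":-6.3,"jaw":0.8},{"tx":42.5,"ty":2,"tz":0,"spin":-6.3,"jaw":0.8},{"tx":42,"ty":7,"tz":0,"spin":-6.3,"jaw":0.8},{"tx":41,"ty":11,"tz":0,"spin":-6.3,"jaw":0.8}]'
python3 -m handwheel '[{"tx":39.5,"ty":16,"tz":0,"spin":-6.3,"jaw":0.8},{"tx":37.5,"ty":20,"tz":0,"spin":-6.3,"jaw":0.8},{"tx":35,"ty":24,"tz":0,"spin":-6.3,"jaw":0.8},{"tx":32,"ty":28,"tz":0,"spin":-6.3,"jaw":0.8},{"tx":0,"ty":0,"tz":0,"spin":0,"jaw":0.8}]'
python3 -c "
from h import *;snap('c')
crop('top','_c',380,170,100,120,5,'c33');crop('scene','_c',80,250,140,130,4.6,'c55')"; python3 plan.py 460.2 187.6 145 -16.7 
```

```text
time: 5.3
tcp_pos: [467.9, -151.8, 145.6]
tcp_rot: [179.8, 0.3, 113.0]
contact_force: [0.8, 0.5, 0.5]
width: 76.6
time: 5.92
tcp_pos: [465.3, 19.8, 145.1]
tcp_rot: [179.8, 0.3, 138.2]
contact_force: [-0.3, -0.2, 0.4]
width: 77.0
t 6.03 at [465.3  17.6 144.4] [179.9   0.2 138. ] w 76.9 F [ 1.  -0.2 -0.6] j6 -61
{"tx": 29.4, "ty": 30.7, "tz": -0.1, "spin": -6.32}
{"tx": 25.8, "ty": 33.8, "tz": -0.1, "spin": -6.32}
{"tx": 21.9, "ty": 36.4, "tz": -0.1, "spin": -6.32}
{"tx": 17.8, "ty": 38.6, "tz": -0.1, "spin": -6.32}
```

View pics/scene_c.png

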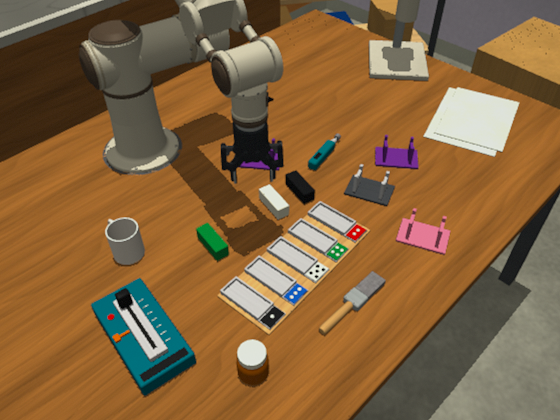

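View pics/top_c.png

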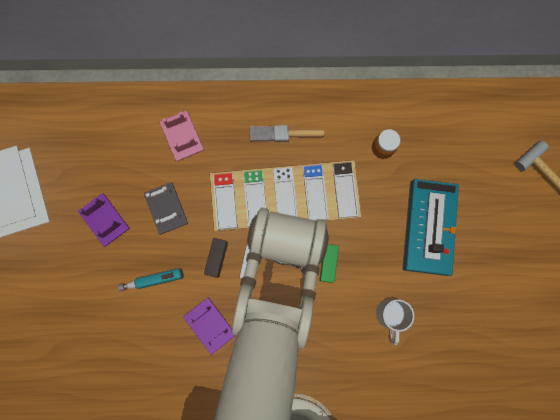

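View pics/c33.png

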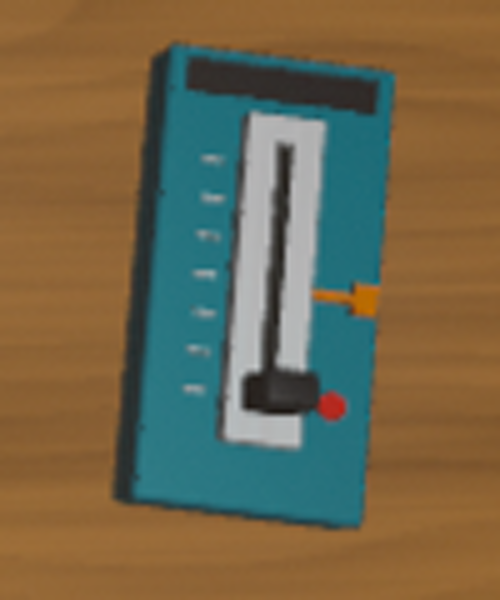

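```bash
python3 -m handwheel '[{"tx":29.5,"ty":30.5,"tz":0,"spin":-6.3,"jaw":0.8},{"tx":26,"ty":34,"tz":0,"spin":-6.3,"jaw":0.8},{"tx":22,"ty":36.5,"tz":0,"spin":-6.3,"jaw":0.8},{"tx":18,"ty":38.5,"tz":0,"spin":-6.3,"jaw":0.8},{"tx":0,"ty":0,"tz":0,"spin":0,"jaw":0.8}]'
python3 - <<'E'
from h import *
from fit0 import hull
T=load('top','_c');S=load('scene','_c')
def dark(I,w,t):
    m=(I.max(2)<t); o=np.zeros_like(m);x0,y0,x1,y1=w;o[y0:y1,x0:x1]=1; m=(m&o).astype(np.uint8); k,l,st,_=cv2.connectedComponentsWithStats(m); return hull(l==1+np.argmax(st[1:,4]))
mt=dark(T,(200,235,232,280),85);ms=dark(S,(284,165,320,206),60)
for ma in(dict(top=mt,scene=ms),dict(top=mt),dict(scene=ms)): print(fitbox(ma,(96,36,36),18,[460,188,-16]),mt.sum())
from fit2 import loc
print(loc('top',(314,295),5,(380,170),40),loc('top',(362,300),5,(380,170),40))
E
python3 plan.py 460.2 187.6 10 -16.7
```

```text
time: 6.65
tcp_pos: [459.3, 189.3, 143.4]
tcp_rot: [179.9, 0.1, 163.3]
contact_force: [0.6, -1.6, 1.7]
width: 77.2
black both [459.7 187.6 -16.3] 579.9 83 581
black top [456.9 173.5   2.9] 510.5 83 581
black scene [460.7 187.7 -17.1] 53.4 83 581
white both [449.  100.3 -13.9] 89.4 588 614
white top [449.1 100.3 -12.9] 33.3 588 614
white scene [448.3 100.9 -14.9] 47.4 588 614
green both [ 439.7 -102.6  -11.3] 140.4 544 657
green top [ 439.1 -103.3   -8.9] 56.6 544 657
green scene [ 438.5 -101.4  -12. ] 75.0 544 657
hand both [408.2 338.7 103.3] 195.0 497 367
hand top [408.6 336.8 102.2] 91.9 497 367
hand scene [408.2 338.  105.9] 90.4 497 367
unit both [ 527.5 -371.5  -98.5] 632.2 4306 6439
unit top [ 527.7 -376.2 -100. ] 427.8 4306 6439
unit scene [ 527.2 -371.4  -98.5] 195.4 4306 6439
pk1 both [ 619.1 -153.5    4.2] 207.8 962 1269
pk1 top [ 617.7 -154.5    4.2] 64.0 962 1269
pk1 scene [ 620.  -153.2    3.8] 130.3 962 1269
pk3 both [612.4 -74.1   4.4] 136.6 948 1107
pk3 top [610.9 -74.8   4.4] 55.2 948 1107
pk3 scene [612.4 -73.6   4. ] 76.3 948 1107
pk4 both [600.   86.3   4.1] 199.
[... 1422 characters left out ...]
361.7,   54. ]), array([  0.6, -67.9,  54. ])) (array([ 595.9, -380.3,   54. ]), array([-0.6, 67.9, 54. ]))
dot s (array([ 462.2, -399.7,   40. ]), array([ 38.1, -61.5,  40. ])) t (array([ 464.1, -400.5,   40. ]), array([ 38.6, -59.5,  40. ]))
(array([594.93835038, 320.25752852,  21.4105354 ]), np.float64(0.8862247836625556))
(array([ 520.8, -395.6,   40. ]), array([25.5, -4.1, 40. ])) (array([ 517.8, -420.3,   40. ]), array([50.3, -3.5, 40. ]))
t 6.65 at [459.3 189.3 143.4] [1.799e+02 1.000e-01 1.633e+02] w 77.2 F [ 0.6 -1.6  1.7] j6 -65
{"tx": -0.4, "ty": -0.4, "tz": 44.5, "spin": -0.01}
{"tx": -0.4, "ty": -0.4, "tz": 44.5, "spin": -0.01}
{"tx": -0.4, "ty": -0.4, "tz": 44.5, "spin": -0.01}
```

```bash
python3 -m handwheel '[{"tx":0,"ty":1,"tz":45,"spin":0,"jaw":0.8},{"tx":0,"ty":0,"tz":45,"spin":0,"jaw":0.8},{"tx":0,"ty":0,"tz":43,"spin":0,"jaw":0.8},{"tx":0,"ty":0,"tz":0,"spin":0,"jaw":0.8},{"tx":0,"ty":0,"tz":0,"spin":0,"jaw":-1}]'
python3 -m handwheel '[{"tx":0,"ty":0,"tz":0,"spin":0,"jaw":-1},{"tx":0,"ty":0,"tz":0,"spin":0,"jaw":-1},{"tx":0,"ty":0,"tz":0,"spin":0,"jaw":-1},{"tx":0,"ty":0,"tz":0,"spin":0,"jaw":-1},{"tx":0,"ty":0,"tz":-10,"spin":0,"jaw":-1}]'
```

```text
time: 7.28
tcp_pos: [460.7, 188.6, 11.2]
tcp_rot: [179.9, 0.2, 163.1]
contact_force: [1.3, -0.5, 0.3]
width: 60.4
time: 7.9
tcp_pos: [458.6, 189.3, 20.1]
tcp_rot: [180.0, 0.0, 163.2]
contact_force: [-0.3, -0.6, -1.6]
width: 35.0
```

```bash
python3 -m handwheel '[{"tx":0,"ty":0,"tz":-45,"spin":0,"jaw":-1},{"tx":0,"ty":0,"tz":-45,"spin":0,"jaw":-1},{"tx":0,"ty":0,"tz":-10,"spin":0,"jaw":-1},{"tx":0,"ty":0,"tz":0,"spin":0,"jaw":-1},{"tx":0,"ty":0,"tz":0,"spin":0,"jaw":-1}]'
python3 plan.py 618.8 -153.4 120 4.5
```

```text
time: 8.52
tcp_pos: [457.1, 189.1, 117.4]
tcp_rot: [-179.9, -0.2, 163.2]
contact_force: [-0.7, 0.2, -3.0]
width: 34.9
t 8.53 at [457.1 189.1 117.4] [-179.9   -0.2  163.2] w 34.9 F [-0.7  0.2 -3. ] j6 -65
{"tx": -28.2, "ty": -31.2, "tz": -0.3, "spin": -2.37}
{"tx": -26.9, "ty": -32.4, "tz": -0.3, "spin": -2.37}
{"tx": -25.5, "ty": -33.5, "tz": -0.3, "spin": -2.37}
{"tx": -24.1, "ty": -34.5, "tz": -0.3, "spin": -2.37}
{"tx": -22.7, "ty": -35.5, "tz": -0.3, "spin": -2.37}
{"tx": -21.2, "ty": -36.4, "tz": -0.3, "spin": -2.37}
{"tx": -19.7, "ty": -37.2, "tz": -0.3, "spin": -2.37}
{"tx": -18.1, "ty": -38.0, "tz": -0.3, "spin": -2.37}
{"tx": -16.5, "ty": -38.7, "tz": -0.3, "spin": -2.37}
```

```bash
python3 -m handwheel '[{"tx":-28,"ty":-31,"tz":0,"spin":-2.4,"jaw":-1},{"tx":-27,"ty":-32.5,"tz":0,"spin":-2.4,"jaw":-1},{"tx":-25.5,"ty":-33.5,"tz":0,"spin":-2.4,"jaw":-1},{"tx":-24,"ty":-34.5,"tz":0,"spin":-2.4,"jaw":-1},{"tx":-22.5,"ty":-35.5,"tz":0,"spin":-2.4,"jaw":-1}]'
python3 -m handwheel '[{"tx":-21,"ty":-36.5,"tz":0,"spin":-2.4,"jaw":-1},{"tx":-19.5,"ty":-37,"tz":0,"spin":-2.4,"jaw":-1},{"tx":-18,"ty":-38,"tz":0,"spin":-2.4,"jaw":-1},{"tx":-16.5,"ty":-38.5,"tz":0,"spin":-2.3,"jaw":-1},{"tx":0,"ty":0,"tz":0,"spin":0,"jaw":-1}]'
python3 -c "
from h import *;snap('d')"; python3 plan.py 618.8 -153.4 45 4.5
```

```text
time: 9.15
tcp_pos: [547.5, -1.8, 117.1]
tcp_rot: [180.0, -0.2, 175.3]
contact_force: [0.0, 0.9, -1.9]
width: 34.6
time: 9.78
tcp_pos: [619.9, -154.9, 117.0]
tcp_rot: [180.0, -0.1, -175.5]
contact_force: [-0.6, -0.3, -2.1]
width: 35.1
t 9.88 at [ 619.  -152.   117.1] [ 179.9   -0.2 -175.4] w 35.1 F [ 0.9  0.2 -2. ] j6 -119
{"tx": 0.2, "ty": -0.7, "tz": 36.0, "spin": 0.07}
{"tx": 0.2, "ty": -0.7, "tz": 36.0, "spin": 0.07}
```

View pics/scene_d.png

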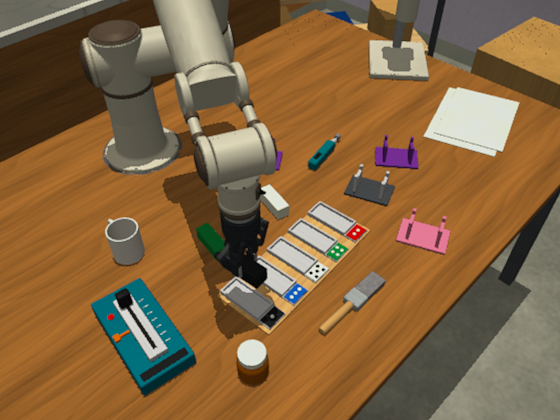

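```bash
python3 -m handwheel '[{"tx":0,"ty":-1,"tz":36,"spin":0,"jaw":-1},{"tx":0,"ty":0,"tz":36,"spin":0,"jaw":-1},{"tx":0,"ty":0,"tz":0,"spin":0,"jaw":-1},{"tx":0,"ty":0,"tz":0,"spin":0,"jaw":-1},{"tx":0,"ty":0,"tz":0,"spin":0,"jaw":-1}]'
python3 plan.py 618.8 -153.4 23 4.5
```

```text
time: 10.5
tcp_pos: [621.8, -153.7, 49.6]
tcp_rot: [-179.9, 0.2, -175.3]
contact_force: [-0.0, 0.0, -1.9]
width: 35.3
t 10.5 at [ 621.8 -153.7   49.6] [-179.9    0.2 -175.3] w 35.3 F [-0.   0.  -1.9] j6 -119
{"tx": 2.9, "ty": 0.6, "tz": 26.6, "spin": 0.22}
```

```bash
python3 -m handwheel '[{"tx":1,"ty":0,"tz":16,"spin":0,"jaw":-1},{"tx":0,"ty":0,"tz":5,"spin":0,"jaw":-1},{"tx":0,"ty":0,"tz":5,"spin":0,"jaw":-1},{"tx":0,"ty":0,"tz":0,"spin":0,"jaw":-1},{"tx":0,"ty":0,"tz":0,"spin":0,"jaw":-1}]'
python3 - <<'E'
from h import *;snap('e');crop('scene','_e',200,230,110,110,5.4,'e1');crop('top','_e',280,150,110,110,5.4,'e2')
E
```

```text
time: 11.12
tcp_pos: [619.6, -153.7, 22.0]
tcp_rot: [-180.0, 0.0, -175.3]
contact_force: [-3.9, 0.5, 6.1]
width: 35.3
```

View pics/e1.png

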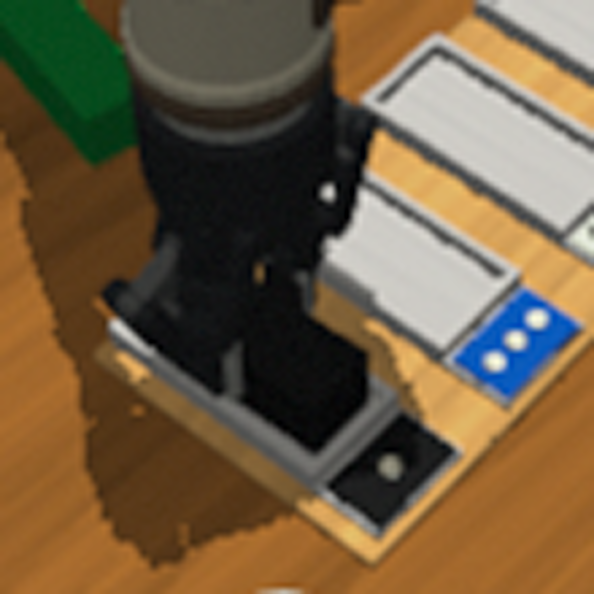

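View pics/e2.png

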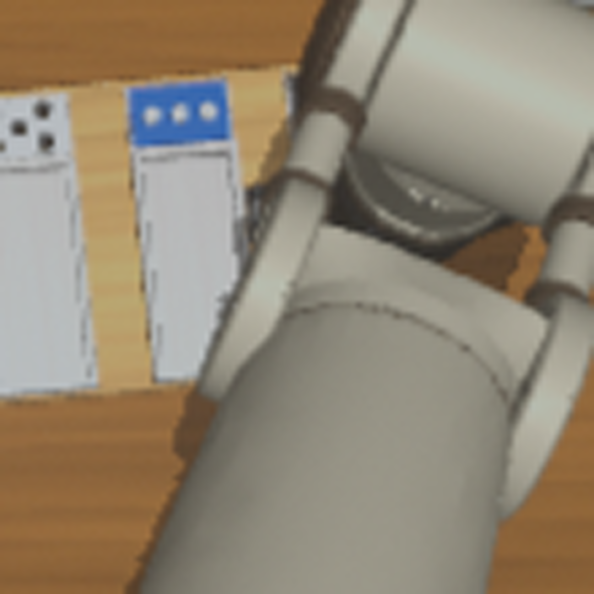

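```bash
python3 -m handwheel '[{"tx":0,"ty":0,"tz":0,"spin":0,"jaw":0.2},{"tx":0,"ty":0,"tz":0,"spin":0,"jaw":0.2},{"tx":0,"ty":0,"tz":-30,"spin":0,"jaw":0.2},{"tx":0,"ty":0,"tz":-45,"spin":0,"jaw":0.8},{"tx":0,"ty":0,"tz":-45,"spin":0,"jaw":0.8}]'
python3 plan.py 530 -125 145 -11
```

```text
time: 11.85
tcp_pos: [619.2, -153.5, 142.1]
tcp_rot: [180.0, -0.0, -175.3]
contact_force: [0.2, -0.7, -0.9]
width: 76.8
t 11.85 at [ 619.2 -153.5  142.1] [ 180.    -0.  -175.3] w 76.8 F [ 0.2 -0.7 -0.9] j6 -119
{"tx": 28.8, "ty": 11.9, "tz": -1.0, "spin": 5.23}
{"tx": 29.8, "ty": 9.2, "tz": -1.0, "spin": 5.23}
{"tx": 30.5, "ty": 6.5, "tz": -1.0, "spin": 5.23}
```

```bash
python3 -m handwheel '[{"tx":20,"ty":45,"tz":-20,"spin":5.2,"jaw":0.8},{"tx":20,"ty":45,"tz":-20,"spin":5.2,"jaw":0.8},{"tx":20,"ty":45,"tz":-20,"spin":5.2,"jaw":0.8},{"tx":0,"ty":0,"tz":0,"spin":0,"jaw":0.8},{"tx":0,"ty":0,"tz":0,"spin":0,"jaw":0.8}]'
python3 - <<'E'
from h import *;snap('f')
E
```

```text
time: 12.48
tcp_pos: [560.8, -18.8, 201.0]
tcp_rot: [-180.0, 0.0, 169.2]
contact_force: [-0.6, 0.1, 0.2]
width: 76.7
```

View pics/scene_f.png

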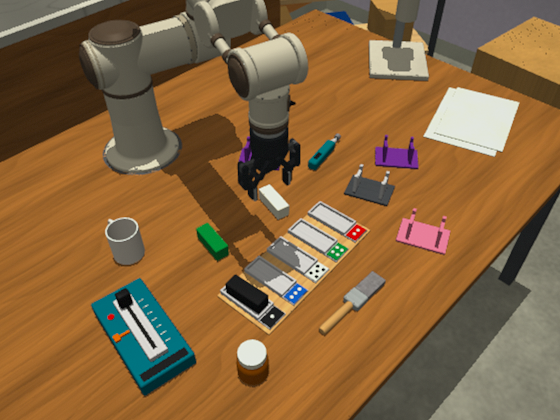

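View pics/top_f.png

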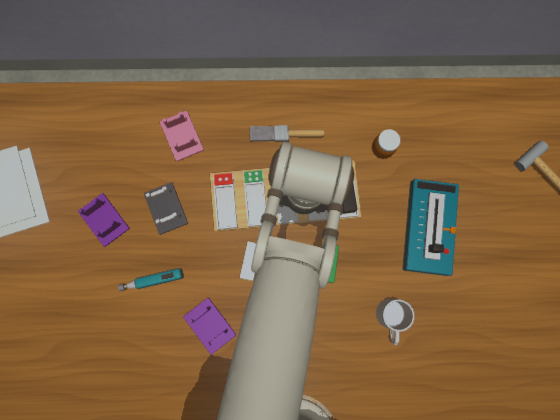

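```bash
sed -i 's/^\(B=\)/if __name__!="__main__": go=lambda *a:None\n\1/' fit0.py
python3 - <<'E'
from h import *; from fit0 import hull
a=hull(colmask(load('scene','_f'),'green',(190,215,235,268))); print(fitbox(dict(scene=a),(96,36,36),18,[439,-102,-11]))
E
python3 plan.py 439.3 -102.5 80 -11
```

```text
(array([ 437.72211232, -100.93155885,  -12.04153598]), np.float64(73.85490196078432))
t 12.57 at [560.6 -19.4 200.4] [-1.800e+02 -1.000e-01  1.691e+02] w 77.0 F [ 0.1  0.7 -1. ] j6 -93
{"tx": 20.7, "ty": -20.9, "tz": 24.1, "spin": 0.01}
{"tx": 20.7, "ty": -20.9, "tz": 24.1, "spin": 0.01}
{"tx": 20.7, "ty": -20.9, "tz": 24.1, "spin": 0.01}
{"tx": 20.7, "ty": -20.9, "tz": 24.1, "spin": 0.01}
{"tx": 20.7, "ty": -20.9, "tz": 24.1, "spin": 0.01}
```

```bash
python3 -m handwheel '[{"tx":26,"ty":-26,"tz":20,"spin":0,"jaw":0.8},{"tx":26,"ty":-26,"tz":25,"spin":0,"jaw":0.8},{"tx":26,"ty":-26,"tz":35,"spin":0,"jaw":0.8},{"tx":26,"ty":-26,"tz":40,"spin":0,"jaw":0.8},{"tx":0,"ty":0,"tz":0,"spin":0,"jaw":0.8}]'
python3 plan.py 439.3 -102.5 10.5 -11
```

```text
time: 13.2
tcp_pos: [434.3, -100.8, 77.3]
tcp_rot: [179.9, -0.5, 168.9]
contact_force: [-0.6, 0.4, 0.7]
width: 76.9
t 13.2 at [ 434.3 -100.8   77.3] [179.9  -0.5 168.9] w 76.9 F [-0.6  0.4  0.7] j6 -108
{"tx": -2.6, "ty": -0.3, "tz": 33.4, "spin": -0.06}
{"tx": -2.6, "ty": -0.4, "tz": 33.4, "spin": -0.06}
```

```bash
python3 -m handwheel '[{"tx":-3,"ty":0,"tz":33,"spin":0,"jaw":0.8},{"tx":0,"ty":0,"tz":33,"spin":0,"jaw":0.8},{"tx":0,"ty":0,"tz":0,"spin":0,"jaw":0.8},{"tx":0,"ty":0,"tz":0,"spin":0,"jaw":0.8},{"tx":0,"ty":0,"tz":0,"spin":0,"jaw":-1}]'
python3 -m handwheel '[{"tx":0,"ty":0,"tz":0,"spin":0,"jaw":-1},{"tx":0,"ty":0,"tz":0,"spin":0,"jaw":-1},{"tx":0,"ty":0,"tz":0,"spin":0,"jaw":-1},{"tx":0,"ty":0,"tz":0,"spin":0,"jaw":-1},{"tx":0,"ty":0,"tz":0,"spin":0,"jaw":-1}]'
python3 -m handwheel '[{"tx":0,"ty":0,"tz":-20,"spin":0,"jaw":-1},{"tx":0,"ty":0,"tz":-45,"spin":0,"jaw":-1},{"tx":0,"ty":0,"tz":-45,"spin":0,"jaw":-1},{"tx":0,"ty":0,"tz":0,"spin":0,"jaw":-1},{"tx":0,"ty":0,"tz":0,"spin":0,"jaw":-1}]'
python3 plan.py 600 86 120 4.5
```

```text
time: 13.82
tcp_pos: [443.5, -102.2, 17.0]
tcp_rot: [-179.9, 0.2, 169.1]
contact_force: [0.2, -0.4, -0.7]
width: 60.5
time: 14.45
tcp_pos: [442.9, -102.0, 16.6]
tcp_rot: [-180.0, 0.1, 169.1]
contact_force: [-0.6, 0.5, 7.4]
width: 34.6
time: 15.08
tcp_pos: [441.1, -101.0, 124.4]
tcp_rot: [180.0, -0.1, 169.1]
contact_force: [-0.9, 0.8, -2.9]
width: 34.4
t 15.07 at [ 441.1 -101.   124.4] [ 1.800e+02 -1.000e-01  1.691e+02] w 34.4 F [-0.9  0.8 -2.9] j6 -107
{"tx": -20.1, "ty": 35.6, "tz": 0.7, "spin": -2.57}
{"tx": -21.7, "ty": 34.7, "tz": 0.7, "spin": -2.57}
{"tx": -23.2, "ty": 33.7, "tz": 0.7, "spin": -2.57}
{"tx": -24.7, "ty": 32.6, "tz": 0.7, "spin": -2.57}
{"tx": -26.1, "ty": 31.5, "tz": 0.7, "spin": -2.57}
{"tx": -27.5, "ty": 30.3, "tz": 0.7, "spin": -2.57}
```

```bash
python3 -m handwheel '[{"tx":-20.5,"ty":35.5,"tz":0,"spin":-2.5,"jaw":-1},{"tx":-22,"ty":34.5,"tz":0,"spin":-2.5,"jaw":-1},{"tx":-23.5,"ty":33.5,"tz":0,"spin":-2.5,"jaw":-1},{"tx":-25,"ty":32.5,"tz":0,"spin":-2.5,"jaw":-1},{"tx":-26.5,"ty":31.5,"tz":0,"spin":-2.5,"jaw":-1}]'
python3 -m handwheel '[{"tx":-28,"ty":30,"tz":0,"spin":-2.5,"jaw":-1},{"tx":0,"ty":0,"tz":0,"spin":0,"jaw":-1},{"tx":0,"ty":0,"tz":30,"spin":0,"jaw":-1},{"tx":0,"ty":0,"tz":30,"spin":0,"jaw":-1},{"tx":0,"ty":0,"tz":0,"spin":0,"jaw":-1}]'
python3 -m handwheel '[{"tx":0,"ty":0,"tz":0,"spin":0,"jaw":-1},{"tx":0,"ty":0,"tz":0,"spin":0,"jaw":-1},{"tx":0,"ty":0,"tz":0,"spin":0,"jaw":-1},{"tx":0,"ty":0,"tz":0,"spin":0,"jaw":-1},{"tx":0,"ty":0,"tz":0,"spin":0,"jaw":-1}]'
python3 plan.py 603 86 27 4.5; python3 -c "
from h import *;snap('g')"
```

```text
time: 15.7
tcp_pos: [575.2, 54.7, 122.5]
tcp_rot: [180.0, -0.3, -178.3]
contact_force: [0.7, -1.1, -1.4]
width: 34.8
time: 16.32
tcp_pos: [599.0, 83.8, 60.8]
tcp_rot: [179.9, -0.6, -175.9]
contact_force: [-0.0, 0.5, -1.4]
width: 34.6
time: 16.95
tcp_pos: [603.4, 84.2, 65.5]
tcp_rot: [-180.0, 0.0, -175.9]
contact_force: [-0.8, 0.9, -1.6]
width: 34.8
t 16.95 at [603.4  84.2  65.5] [-180.     0.  -175.9] w 34.8 F [-0.8  0.9 -1.6] j6 -98
{"tx": 0.3, "ty": 1.8, "tz": 38.5, "spin": -0.39}
```

View pics/scene_g.png

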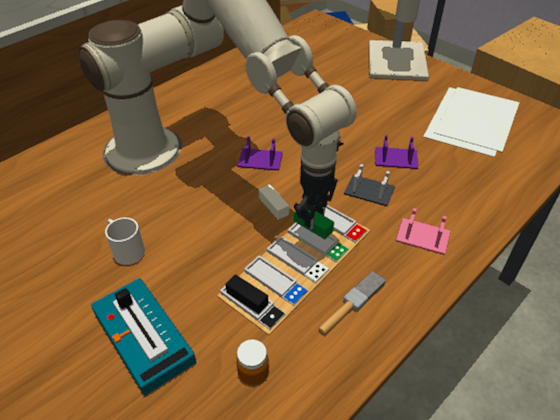

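```bash
python3 -m handwheel '[{"tx":0,"ty":1.5,"tz":14,"spin":-0.4,"jaw":-1},{"tx":0,"ty":0,"tz":14,"spin":0,"jaw":-1},{"tx":0,"ty":0,"tz":4,"spin":0,"jaw":-1},{"tx":0,"ty":0,"tz":0,"spin":0,"jaw":-1},{"tx":0,"ty":0,"tz":0,"spin":0,"jaw":-1}]'
python3 -m handwheel '[{"tx":0,"ty":0,"tz":3,"spin":0,"jaw":-1},{"tx":0,"ty":0,"tz":3,"spin":0,"jaw":-1},{"tx":0,"ty":0,"tz":0,"spin":0,"jaw":-1},{"tx":0,"ty":0,"tz":0,"spin":0,"jaw":-1},{"tx":0,"ty":0,"tz":0,"spin":0,"jaw":-1}]'
python3 -c "
from h import *;snap('g2');crop('scene','_g2',270,180,110,90,6,'g3')"
```

```text
time: 17.68
tcp_pos: [603.6, 85.7, 33.7]
tcp_rot: [-180.0, 0.0, -175.5]
contact_force: [-0.1, -0.5, -2.1]
width: 34.7
time: 18.3
tcp_pos: [603.3, 85.7, 27.4]
tcp_rot: [-180.0, 0.0, -175.5]
contact_force: [-0.9, 0.0, -2.2]
width: 35.1
```

View pics/g3.png

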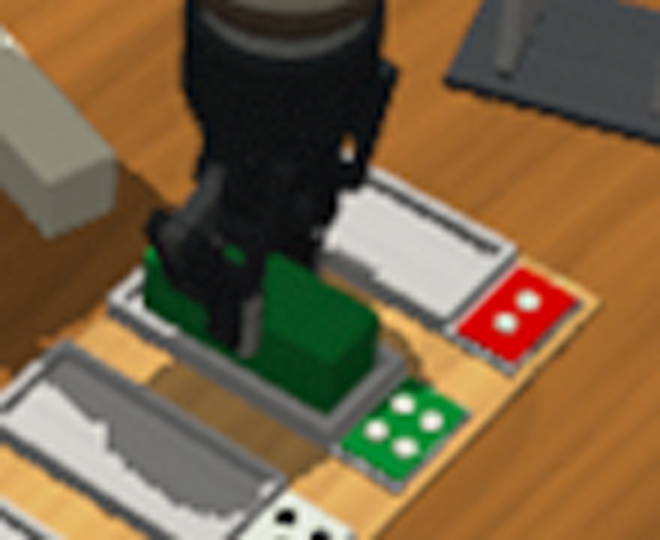

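```bash
python3 -m handwheel '[{"tx":0,"ty":0,"tz":1,"spin":0,"jaw":-1},{"tx":0,"ty":0,"tz":0,"spin":0,"jaw":-1},{"tx":0,"ty":0,"tz":0,"spin":0,"jaw":0.2},{"tx":0,"ty":0,"tz":0,"spin":0,"jaw":0.2},{"tx":0,"ty":0,"tz":-20,"spin":0,"jaw":0.2}]'
python3 -m handwheel '[{"tx":0,"ty":0,"tz":-45,"spin":0,"jaw":0.2},{"tx":0,"ty":-40,"tz":-45,"spin":0,"jaw":0.8},{"tx":0,"ty":-40,"tz":-30,"spin":0,"jaw":0.8},{"tx":0,"ty":-40,"tz":0,"spin":0,"jaw":0.8},{"tx":0,"ty":-40,"tz":0,"spin":0,"jaw":0.8}]'
python3 -c "
from h import *;snap('h')"
```

```text
time: 19.02
tcp_pos: [601.7, 85.8, 45.3]
tcp_rot: [180.0, -0.2, -175.5]
contact_force: [-0.2, -0.0, -0.2]
width: 51.1
time: 19.65
tcp_pos: [616.6, -75.3, 169.0]
tcp_rot: [-179.9, 0.2, -175.5]
contact_force: [0.5, 0.4, 0.5]
width: 76.8
```

View pics/scene_h.png

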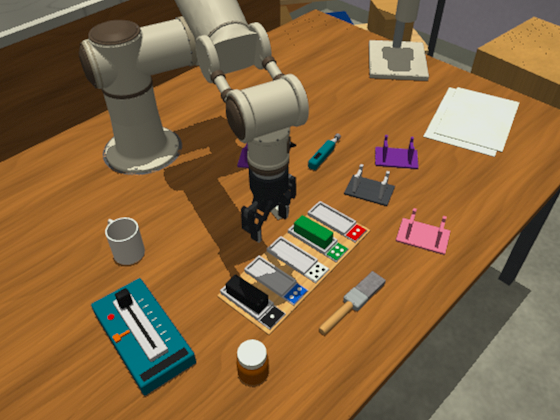

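View pics/top_h.png

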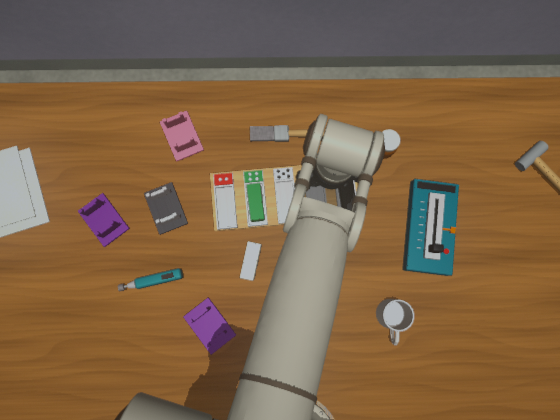

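```bash
python3 - <<'E'
from h import *; from fit0 import hull
a=hull(colmask(load('top','_h'),'white',(236,238,268,284))); print(fitbox(dict(top=a),(96,36,36),18,[449,100,-14]))
E
python3 plan.py 449 100.4 110 -14
```

```text
(array([449.11280379, 100.22372976, -12.93529286]), np.float64(33.2078431372549))
t 19.75 at [616.5 -77.8 168.3] [-1.799e+02  1.000e-01 -1.757e+02] w 76.7 F [-0.9  0.6 -0.7] j6 -113
{"tx": 25.6, "ty": 31.7, "tz": 9.7, "spin": 3.04}
{"tx": 27.3, "ty": 30.3, "tz": 9.7, "spin": 3.04}
{"tx": 28.8, "ty": 28.8, "tz": 9.7, "spin": 3.04}
{"tx": 30.3, "ty": 27.2, "tz": 9.7, "spin": 3.04}
{"tx": 31.7, "ty": 25.6, "tz": 9.7, "spin": 3.04}
{"tx": 33.0, "ty": 23.9, "tz": 9.7, "spin": 3.04}
```

```bash
python3 -m handwheel '[{"tx":26,"ty":31.5,"tz":10,"spin":3,"jaw":0.8},{"tx":27,"ty":30,"tz":10,"spin":3,"jaw":0.8},{"tx":29,"ty":29,"tz":10,"spin":3,"jaw":0.8},{"tx":30,"ty":27,"tz":10,"spin":3,"jaw":0.8},{"tx":32,"ty":25.5,"tz":10,"spin":3,"jaw":0.8}]'
python3 -m handwheel '[{"tx":33,"ty":24,"tz":10,"spin":3,"jaw":0.8},{"tx":0,"ty":0,"tz":20,"spin":0,"jaw":0.8},{"tx":0,"ty":0,"tz":0,"spin":0,"jaw":0.8},{"tx":0,"ty":0,"tz":0,"spin":0,"jaw":0.8},{"tx":0,"ty":0,"tz":0,"spin":0,"jaw":0.8}]'
python3 plan.py 449 100.4 12 -13.5
```

```text
time: 20.38
tcp_pos: [474.5, 74.8, 117.2]
tcp_rot: [180.0, 0.1, 169.4]
contact_force: [0.2, 0.8, 0.5]
width: 76.7
time: 21.0
tcp_pos: [448.2, 102.7, 87.4]
tcp_rot: [180.0, 0.1, 166.5]
contact_force: [0.2, -0.6, 0.2]
width: 76.8
t 21.0 at [448.2 102.7  87.4] [1.800e+02 1.000e-01 1.665e+02] w 76.8 F [ 0.2 -0.6  0.2] j6 -79
{"tx": -0.7, "ty": -1.0, "tz": 37.7, "spin": -0.01}
{"tx": -0.7, "ty": -1.0, "tz": 37.7, "spin": -0.01}
```

```bash
python3 -m handwheel '[{"tx":-1,"ty":-2,"tz":38,"spin":0,"jaw":0.8},{"tx":0,"ty":0,"tz":38,"spin":0,"jaw":0.8},{"tx":0,"ty":0,"tz":0,"spin":0,"jaw":0.8},{"tx":0,"ty":0,"tz":0,"spin":0,"jaw":0.8},{"tx":0,"ty":0,"tz":0,"spin":0,"jaw":-1}]'
python3 -m handwheel '[{"tx":0,"ty":0,"tz":0,"spin":0,"jaw":-1},{"tx":0,"ty":0,"tz":0,"spin":0,"jaw":-1},{"tx":0,"ty":0,"tz":0,"spin":0,"jaw":-1},{"tx":0,"ty":0,"tz":0,"spin":0,"jaw":-1},{"tx":0,"ty":0,"tz":0,"spin":0,"jaw":-1}]'
python3 -m handwheel '[{"tx":0,"ty":0,"tz":-20,"spin":0,"jaw":-1},{"tx":0,"ty":0,"tz":-45,"spin":0,"jaw":-1},{"tx":0,"ty":0,"tz":-45,"spin":0,"jaw":-1},{"tx":0,"ty":0,"tz":0,"spin":0,"jaw":-1},{"tx":0,"ty":0,"tz":0,"spin":0,"jaw":-1}]'
python3 plan.py 606.2 6.1 120 4.5
```

```text
time: 21.62
tcp_pos: [449.4, 100.7, 12.2]
tcp_rot: [180.0, 0.2, 166.5]
contact_force: [-0.1, -0.2, 0.5]
width: 60.3
time: 22.25
tcp_pos: [448.8, 100.8, 11.6]
tcp_rot: [180.0, 0.1, 166.5]
contact_force: [-0.9, -0.2, 6.4]
width: 35.1
time: 22.88
tcp_pos: [446.8, 100.8, 119.5]
tcp_rot: [-180.0, -0.1, 166.5]
contact_force: [-0.4, 0.1, -3.1]
width: 34.7
t 22.88 at [446.8 100.8 119.5] [-1.800e+02 -1.000e-01  1.665e+02] w 34.7 F [-0.4  0.1 -3.1] j6 -79
{"tx": -35.4, "ty": -11.0, "tz": -0.1, "spin": -3.6}
{"tx": -34.7, "ty": -13.2, "tz": -0.1, "spin": -3.6}
{"tx": -33.8, "ty": -15.3, "tz": -0.1, "spin": -3.6}
{"tx": -32.7, "ty": -17.4, "tz": -0.1, "spin": -3.6}
{"tx": -31.6, "ty": -19.4, "tz": -0.1, "spin": -3.6}
```

```bash
python3 -m handwheel '[{"tx":-35,"ty":-11,"tz":0,"spin":-3.6,"jaw":-1},{"tx":-34.5,"ty":-13,"tz":0,"spin":-3.6,"jaw":-1},{"tx":-33.5,"ty":-15.5,"tz":0,"spin":-3.6,"jaw":-1},{"tx":-32.5,"ty":-17.5,"tz":0,"spin":-3.6,"jaw":-1},{"tx":-31.5,"ty":-19.5,"tz":0,"spin":-3.6,"jaw":-1}]'
python3 -m handwheel '[{"tx":0,"ty":0,"tz":30,"spin":0,"jaw":-1},{"tx":0,"ty":0,"tz":30,"spin":0,"jaw":-1},{"tx":0,"ty":0,"tz":0,"spin":0,"jaw":-1},{"tx":0,"ty":0,"tz":0,"spin":0,"jaw":-1},{"tx":0,"ty":0,"tz":0,"spin":0,"jaw":-1}]'
python3 plan.py 606.2 6.1 28 4.5; python3 -c "
from h import *;snap('i');crop('scene','_i',240,180,110,110,5,'i1')"
```

```text
time: 23.5
tcp_pos: [605.1, 5.7, 117.3]
tcp_rot: [179.9, -0.3, -175.4]
contact_force: [0.0, 0.2, -0.5]
width: 34.9
time: 24.12
tcp_pos: [606.9, 6.0, 61.7]
tcp_rot: [-180.0, 0.1, -175.5]
contact_force: [0.0, 0.2, -1.4]
width: 34.9
t 24.12 at [606.9   6.   61.7] [-1.800e+02  1.000e-01 -1.755e+02] w 34.9 F [ 0.   0.2 -1.4] j6 -105
{"tx": 0.7, "ty": 0.2, "tz": 33.7, "spin": 0.02}
```

View pics/i1.png

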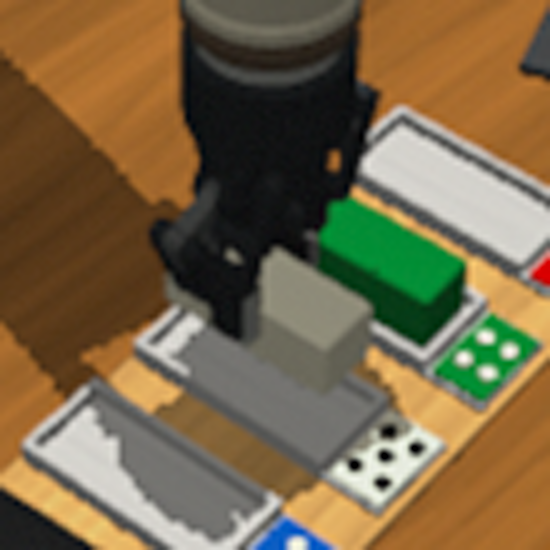

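```bash
python3 -m handwheel '[{"tx":0,"ty":0,"tz":15,"spin":0,"jaw":-1},{"tx":0,"ty":0,"tz":15,"spin":0,"jaw":-1},{"tx":0,"ty":0,"tz":5,"spin":0,"jaw":-1},{"tx":0,"ty":0,"tz":0,"spin":0,"jaw":-1},{"tx":0,"ty":0,"tz":0,"spin":0,"jaw":-1}]'
python3 -m handwheel '[{"tx":0,"ty":0,"tz":3,"spin":0,"jaw":-1},{"tx":0,"ty":0,"tz":2,"spin":0,"jaw":-1},{"tx":0,"ty":0,"tz":0,"spin":0,"jaw":-1},{"tx":0,"ty":0,"tz":0,"spin":0,"jaw":-1},{"tx":0,"ty":0,"tz":0,"spin":0,"jaw":-1}]'
```

```text
time: 24.85
tcp_pos: [606.3, 6.0, 25.7]
tcp_rot: [-180.0, 0.0, -175.5]
contact_force: [0.4, 0.2, -2.2]
width: 35.1
time: 25.48
tcp_pos: [606.3, 5.9, 21.6]
tcp_rot: [-180.0, 0.0, -175.5]
contact_force: [-2.8, -0.2, 6.5]
width: 35.0
```

Seated (6.5 N contact). Release and retreat.

```bash
python3 -m handwheel '[{"tx":0,"ty":0,"tz":0,"spin":0,"jaw":0.2},{"tx":0,"ty":0,"tz":0,"spin":0,"jaw":0.2},{"tx":0,"ty":0,"tz":-25,"spin":0,"jaw":0.2},{"tx":0,"ty":0,"tz":-45,"spin":0,"jaw":0.5},{"tx":0,"ty":0,"tz":-45,"spin":0,"jaw":0.5}]'
python3 plan.py 450 200 145 103.5; python3 -c "
from h import *;snap('j')"
```

```text
time: 26.1
tcp_pos: [605.6, 6.1, 136.2]
tcp_rot: [180.0, -0.0, -175.5]
contact_force: [1.6, -1.4, 0.8]
width: 64.5
t 26.1 at [605.6   6.1 136.2] [ 180.    -0.  -175.5] w 64.5 F [ 1.6 -1.4  0.8] j6 -105
{"tx": 17.5, "ty": 25.7, "tz": -1.1, "spin": 10.13}
{"tx": 21.7, "ty": 22.2, "tz": -1.1, "spin": 10.13}
{"tx": 25.3, "ty": 18.1, "tz": -1.1, "spin": 10.13}
{"tx": 28.1, "ty": 13.3, "tz": -1.1, "spin": 10.13}
{"tx": 30.0, "ty": 8.2, "tz": -1.1, "spin": 10.13}
{"tx": 31.0, "ty": 2.8, "tz": -1.1, "spin": 10.13}
{"tx": 31.0, "ty": -2.7, "tz": -1.1, "spin": 10.13}
{"tx": 30.0, "ty": -8.1, "tz": -1.1, "spin": 10.13}
```

View pics/top_j.png

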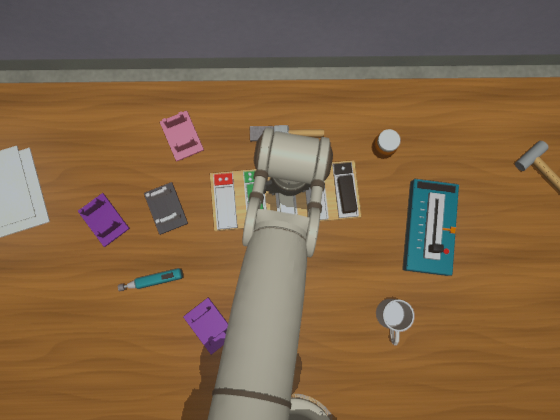

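```bash
python3 -c "
from h import *
from fit1 import px
p=px((217,550),4.7,(75,170)); b=back('top',p,14);print(b); d=b-[408.3,338,14];print(np.hypot(*d[:2]),np.degrees(np.arctan2(d[1],d[0])))
"|tail -2; python3 plan.py 408.3 338 110 103.2
```

```text
[389.94444608 430.38056087  14.        ]
94.1864872792691 101.23801831475974
t 26.2 at [610.    5.4 141.8] [-179.8    0.6 -175.5] w 64.1 F [ 1.3 -0.3  0.5] j6 -105
{"tx": 19.4, "ty": 38.6, "tz": 3.5, "spin": 9.03}
{"tx": 25.3, "ty": 35.1, "tz": 3.5, "spin": 9.03}
{"tx": 30.4, "ty": 30.7, "tz": 3.5, "spin": 9.03}
{"tx": 34.9, "ty": 25.5, "tz": 3.5, "spin": 9.03}
{"tx": 38.5, "ty": 19.7, "tz": 3.5, "spin": 9.03}
{"tx": 41.1, "ty": 13.4, "tz": 3.5, "spin": 9.03}
{"tx": 42.7, "ty": 6.8, "tz": 3.5, "spin": 9.03}
{"tx": 43.2, "ty": 0.0, "tz": 3.5, "spin": 9.03}
{"tx": 42.7, "ty": -6.8, "tz": 3.5, "spin": 9.03}
```

```bash
python3 -m handwheel '[{"tx":19.5,"ty":38.5,"tz":0,"spin":9.1,"jaw":0.5},{"tx":25.5,"ty":35,"tz":0,"spin":9.1,"jaw":0.5},{"tx":30.5,"ty":30.5,"tz":0,"spin":9.1,"jaw":0.5},{"tx":35,"ty":25.5,"tz":0,"spin":9.1,"jaw":0.5},{"tx":38.5,"ty":19.5,"tz":0,"spin":9.1,"jaw":0.5}]'
python3 -m handwheel '[{"tx":41,"ty":13.5,"tz":10,"spin":9.1,"jaw":0.5},{"tx":42.5,"ty":7,"tz":10,"spin":9.1,"jaw":0.5},{"tx":43,"ty":0,"tz":10,"spin":9.1,"jaw":0.5},{"tx":42.5,"ty":-7,"tz":0,"spin":9.1,"jaw":0.5},{"tx":0,"ty":0,"tz":0,"spin":0,"jaw":0.5}]'
python3 -c "
from h import *;snap('k')";python3 plan.py 408.3 338 5 102.5
```

```text
time: 26.82
tcp_pos: [492.4, 191.7, 134.5]
tcp_rot: [-180.0, -0.0, 138.7]
contact_force: [0.4, -0.0, 0.9]
width: 63.9
time: 27.45
tcp_pos: [403.3, 340.2, 104.2]
tcp_rot: [-179.9, -0.0, 102.8]
contact_force: [0.3, -0.4, -0.1]
width: 64.2
t 27.55 at [405.2 338.5 104.8] [-180.     0.   102.7] w 63.6 F [-0.5  0.  -1.1] j6 14
{"tx": -0.4, "ty": 1.0, "tz": 33.3, "spin": 0.08}
{"tx": -0.4, "ty": 1.0, "tz": 33.3, "spin": 0.08}
{"tx": -0.4, "ty": 1.0, "tz": 33.3, "spin": 0.08}
```

View pics/scene_k.png

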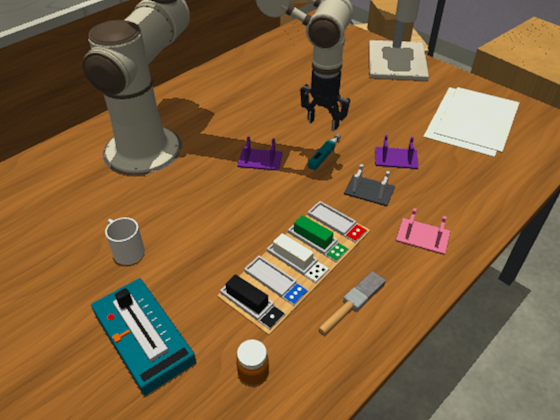

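Bars 1, 4 and 5 lie in their pockets, and the handpiece is unmoved below the gripper. Descending.

```bash
python3 -m handwheel '[{"tx":-0.5,"ty":2,"tz":33,"spin":0,"jaw":0.5},{"tx":0,"ty":0,"tz":33,"spin":0,"jaw":0.5},{"tx":0,"ty":0,"tz":32,"spin":0,"jaw":0.5},{"tx":0,"ty":0,"tz":0,"spin":0,"jaw":0.5},{"tx":0,"ty":0,"tz":0,"spin":0,"jaw":0.5}]'
python3 plan.py 408.3 338 6 102.5
```

```text
time: 28.18
tcp_pos: [408.7, 338.5, 8.4]
tcp_rot: [179.9, -0.0, 102.6]
contact_force: [-0.1, -0.4, -0.2]
width: 63.8
t 28.18 at [408.7 338.5   8.4] [179.9  -0.  102.6] w 63.8 F [-0.1 -0.4 -0.2] j6 14
{"tx": -0.3, "ty": -0.5, "tz": 2.4, "spin": 0.07}
```

```bash
python3 -m handwheel '[{"tx":0,"ty":0,"tz":2.5,"spin":0,"jaw":0.2},{"tx":0,"ty":0,"tz":0,"spin":0,"jaw":-1},{"tx":0,"ty":0,"tz":0,"spin":0,"jaw":-1},{"tx":0,"ty":0,"tz":0,"spin":0,"jaw":-1},{"tx":0,"ty":0,"tz":0,"spin":0,"jaw":-1}]'
python3 -m handwheel '[{"tx":0,"ty":0,"tz":0,"spin":0,"jaw":-1},{"tx":0,"ty":0,"tz":-20,"spin":0,"jaw":-1},{"tx":0,"ty":0,"tz":-45,"spin":0,"jaw":-1},{"tx":0,"ty":0,"tz":-45,"spin":0,"jaw":-1},{"tx":0,"ty":0,"tz":0,"spin":0,"jaw":-1}]'
python3 plan.py 593.8 320.4 120 21.2;python3 -c "
from h import *;snap('l')"
```

```text
time: 28.8
tcp_pos: [408.3, 339.1, 5.9]
tcp_rot: [179.9, -0.0, 102.6]
contact_force: [-0.7, -1.7, 6.0]
width: 26.6
time: 29.42
tcp_pos: [410.0, 340.0, 118.7]
tcp_rot: [179.6, -0.1, 102.6]
contact_force: [0.3, 0.8, -2.2]
width: 26.6
t 29.43 at [410.  340.  118.7] [ 1.796e+02 -1.000e-01  1.026e+02] w 26.6 F [ 0.3  0.8 -2.2] j6 14
{"tx": -7.4, "ty": 21.9, "tz": -0.2, "spin": 10.18}
{"tx": -3.4, "ty": 22.9, "tz": -0.2, "spin": 10.18}
{"tx": 0.7, "ty": 23.1, "tz": -0.2, "spin": 10.18}
{"tx": 4.7, "ty": 22.6, "tz": -0.2, "spin": 10.18}
{"tx": 8.7, "ty": 21.4, "tz": -0.2, "spin": 10.18}
{"tx": 12.3, "ty": 19.6, "tz": -0.2, "spin": 10.18}
{"tx": 15.6, "ty": 17.1, "tz": -0.2, "spin": 10.18}
{"tx": 18.3, "ty": 14.1, "tz": -0.2, "spin": 10.18}
```

View pics/scene_l.png

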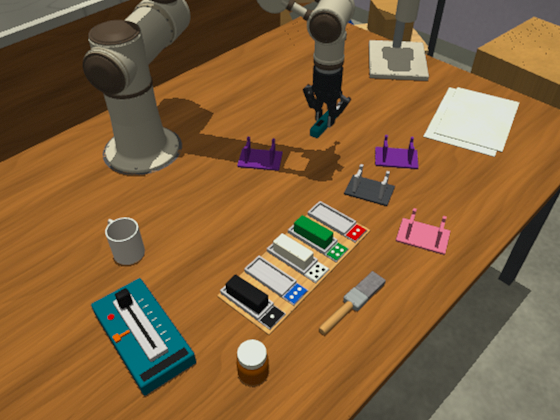

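```bash
python3 -m handwheel '[{"tx":-7.5,"ty":22,"tz":0,"spin":10.2,"jaw":-1},{"tx":-3.5,"ty":23,"tz":0,"spin":10.2,"jaw":-1},{"tx":0.5,"ty":23,"tz":0,"spin":10.2,"jaw":-1},{"tx":4.5,"ty":22.5,"tz":0,"spin":10.2,"jaw":-1},{"tx":8.5,"ty":21.5,"tz":0,"spin":10.2,"jaw":-1}]'
python3 -m handwheel '[{"tx":12.5,"ty":19.5,"tz":0,"spin":10.2,"jaw":-1},{"tx":15.5,"ty":17,"tz":0,"spin":10.2,"jaw":-1},{"tx":18.5,"ty":14,"tz":0,"spin":10.2,"jaw":-1},{"tx":0,"ty":0,"tz":0,"spin":0,"jaw":-1},{"tx":0,"ty":0,"tz":0,"spin":0,"jaw":-1}]'
python3 -m handwheel '[{"tx":0,"ty":0,"tz":20,"spin":0,"jaw":-1},{"tx":0,"ty":0,"tz":15,"spin":0,"jaw":-1},{"tx":0,"ty":0,"tz":0,"spin":0,"jaw":-1},{"tx":0,"ty":0,"tz":0,"spin":0,"jaw":-1},{"tx":0,"ty":0,"tz":0,"spin":0,"jaw":-1}]'
python3 plan.py 593.8 320.4 70 21.2;python3 -c "
from h import *;snap('m');crop('scene','_m',320,110,110,110,5.4,'m1');crop('top','_m',120,160,90,90,6,'m2')"
```

```text
time: 30.15
tcp_pos: [521.2, 324.8, 111.7]
tcp_rot: [-179.8, 0.3, 51.3]
contact_force: [0.5, 0.9, -1.1]
width: 26.9
time: 30.78
tcp_pos: [589.5, 318.2, 112.8]
tcp_rot: [-180.0, 0.2, 21.2]
contact_force: [-0.8, 0.4, -1.1]
width: 26.7
time: 31.4
tcp_pos: [591.9, 318.6, 80.7]
tcp_rot: [180.0, -0.1, 21.0]
contact_force: [0.4, 0.9, -1.4]
width: 26.5
t 31.4 at [591.9 318.6  80.7] [ 1.8e+02 -1.0e-01  2.1e+01] w 26.5 F [ 0.4  0.9 -1.4] j6 87
{"tx": 2.4, "ty": -1.0, "tz": 10.7, "spin": -0.19}
```

View pics/m1.png

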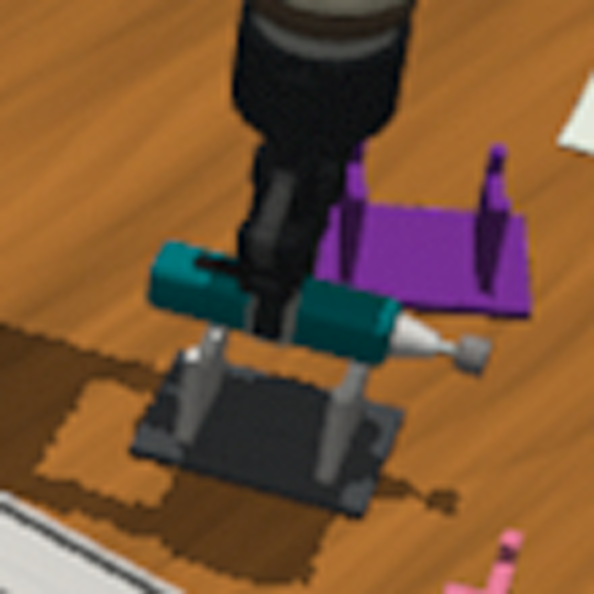

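View pics/m2.png

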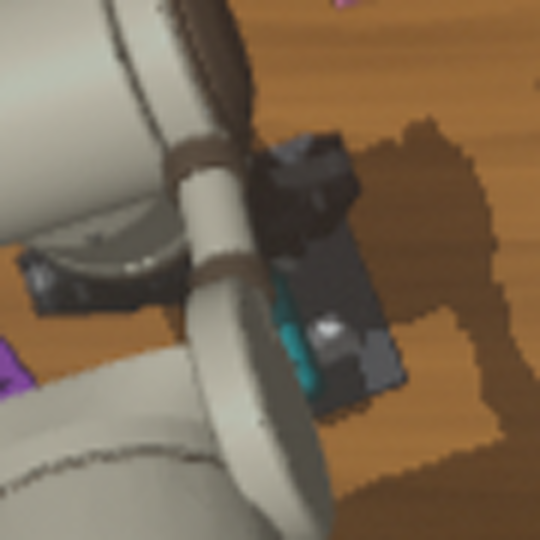

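```bash
python3 -m handwheel '[{"tx":2,"ty":-1,"tz":10,"spin":0,"jaw":-1},{"tx":0,"ty":0,"tz":5,"spin":0,"jaw":-1},{"tx":0,"ty":0,"tz":5,"spin":0,"jaw":-1},{"tx":0,"ty":0,"tz":0,"spin":0,"jaw":-1},{"tx":0,"ty":0,"tz":0,"spin":0,"jaw":-1}]'
python3 plan.py 593.8 320.4 57 21.2;python3 -c "
from h import *;snap('n');crop('scene','_n',320,110,110,110,5.4,'n1');crop('top','_n',120,160,90,90,6,'n2')"
```

```text
time: 32.12
tcp_pos: [593.0, 320.1, 60.0]
tcp_rot: [180.0, -0.0, 21.0]
contact_force: [-0.2, 0.5, -1.2]
width: 26.8
t 32.12 at [593.  320.1  60. ] [180.  -0.  21.] w 26.8 F [-0.2  0.5 -1.2] j6 87
{"tx": 0.9, "ty": 0.0, "tz": 3.0, "spin": -0.19}
```

View pics/n1.png

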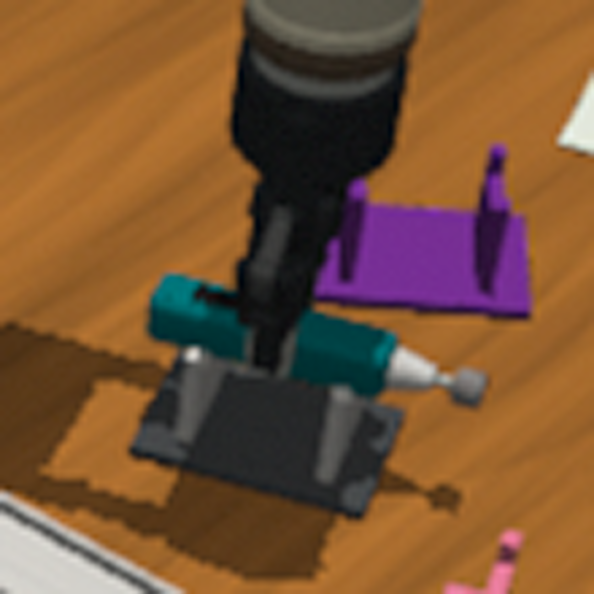

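Between the prongs at both forks; lower the last 4 mm.

```bash
python3 -m handwheel '[{"tx":0,"ty":0,"tz":2,"spin":0,"jaw":-1},{"tx":0,"ty":0,"tz":2,"spin":0,"jaw":-1},{"tx":0,"ty":0,"tz":0.5,"spin":0,"jaw":-1},{"tx":0,"ty":0,"tz":0,"spin":0,"jaw":-1},{"tx":0,"ty":0,"tz":0,"spin":0,"jaw":-1}]'
```

```text
time: 32.85
tcp_pos: [592.9, 320.1, 55.9]
tcp_rot: [180.0, -0.0, 21.0]
contact_force: [-3.4, -1.5, 4.8]
width: 26.7
```

```bash
python3 -m handwheel '[{"tx":0,"ty":0,"tz":0,"spin":0,"jaw":0},{"tx":0,"ty":0,"tz":0,"spin":0,"jaw":0},{"tx":0,"ty":0,"tz":0,"spin":0,"jaw":0},{"tx":0,"ty":0,"tz":-30,"spin":0,"jaw":0},{"tx":0,"ty":0,"tz":-45,"spin":0,"jaw":0}]'
python3 plan.py 600 0 160 81.4
```

```text
time: 33.48
tcp_pos: [591.4, 319.5, 128.9]
tcp_rot: [-180.0, 0.2, 21.0]
contact_force: [0.9, -1.3, 0.7]
width: 42.7
t 33.48 at [591.4 319.5 128.9] [-180.     0.2   21. ] w 42.7 F [ 0.9 -1.3  0.7] j6 87
{"tx": -13.3, "ty": 37.7, "tz": -3.9, "spin": -7.55}
{"tx": -18.1, "ty": 35.6, "tz": -3.9, "spin": -7.55}
{"tx": -22.7, "ty": 32.9, "tz": -3.9, "spin": -7.55}
{"tx": -26.8, "ty": 29.6, "tz": -3.9, "spin": -7.55}
{"tx": -30.5, "ty": 25.9, "tz": -3.9, "spin": -7.55}
{"tx": -33.6, "ty": 21.6, "tz": -3.9, "spin": -7.55}
{"tx": -36.1, "ty": 17.0, "tz": -3.9, "spin": -7.55}
{"tx": -38.1, "ty": 12.1, "tz": -3.9, "spin": -7.55}
```

```bash
python3 -m handwheel '[{"tx":-13,"ty":37.5,"tz":-5,"spin":-7.6,"jaw":0},{"tx":-18,"ty":35.5,"tz":-5,"spin":-7.6,"jaw":0},{"tx":-22.5,"ty":33,"tz":-5,"spin":-7.6,"jaw":0},{"tx":-27,"ty":29.5,"tz":-5,"spin":-7.6,"jaw":0},{"tx":-30.5,"ty":26,"tz":-5,"spin":-7.6,"jaw":0}]'
python3 -m handwheel '[{"tx":-33.5,"ty":21.5,"tz":-4,"spin":-7.6,"jaw":0},{"tx":-36,"ty":17,"tz":-4,"spin":-7.6,"jaw":0},{"tx":-38,"ty":12,"tz":0,"spin":-7.6,"jaw":0},{"tx":0,"ty":0,"tz":0,"spin":0,"jaw":0},{"tx":0,"ty":0,"tz":0,"spin":0,"jaw":0}]'
python3 -c "
from h import *;snap('o');crop('scene','_o',300,120,130,100,5,'o1');crop('top','_o',130,150,110,90,6,'o2')"
python3 plan.py 469.3 -363.5 145 81.4
```

```text
time: 34.1
tcp_pos: [598.8, 119.4, 155.4]
tcp_rot: [180.0, -0.0, 59.3]
contact_force: [1.1, -0.3, -0.4]
width: 43.0
time: 34.72
tcp_pos: [602.5, 1.6, 163.2]
tcp_rot: [-180.0, -0.0, 81.7]
contact_force: [0.1, 1.2, -0.4]
width: 42.6
t 34.83 at [602.5   2.3 163.2] [-180.    -0.    81.8] w 42.3 F [-0.1 -0.1 -0.3] j6 -3
{"tx": -42.3, "ty": -8.9, "tz": 2.0, "spin": 0.05}
{"tx": -42.3, "ty": -8.8, "tz": 2.0, "spin": 0.05}
{"tx": -42.3, "ty": -8.8, "tz": 2.0, "spin": 0.05}
{"tx": -42.4, "ty": -8.8, "tz": 2.0, "spin": 0.05}
{"tx": -42.4, "ty": -8.7, "tz": 2.0, "spin": 0.05}
{"tx": -42.4, "ty": -8.7, "tz": 2.0, "spin": 0.05}
{"tx": -42.4, "ty": -8.7, "tz": 2.0, "spin": 0.05}
{"tx": -42.4, "ty": -8.6, "tz": 2.0, "spin": 0.05}
{"tx": -42.4, "ty": -8.6, "tz": 2.0, "spin": 0.05}
```

View pics/o1.png

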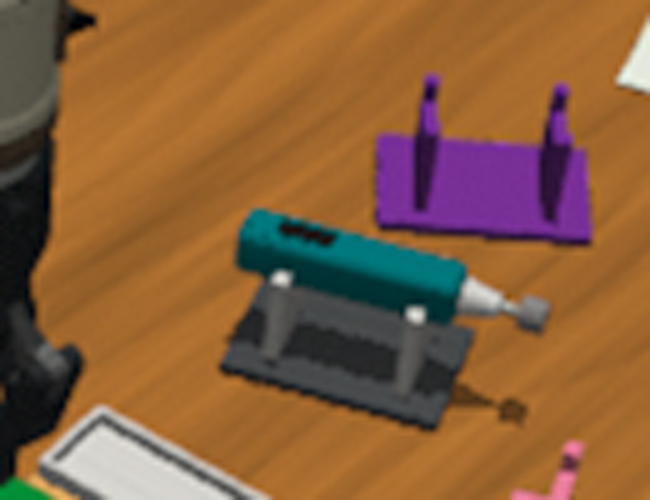

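View pics/top_o.png

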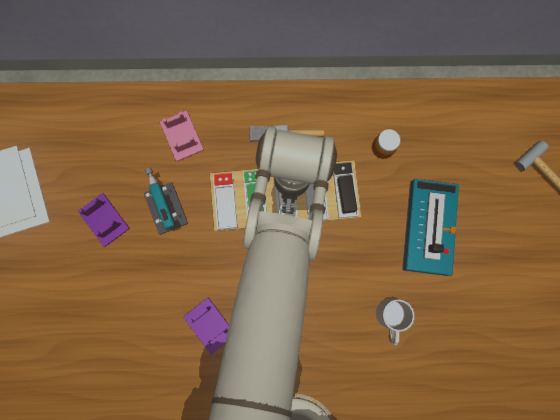

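View pics/scene_o.png

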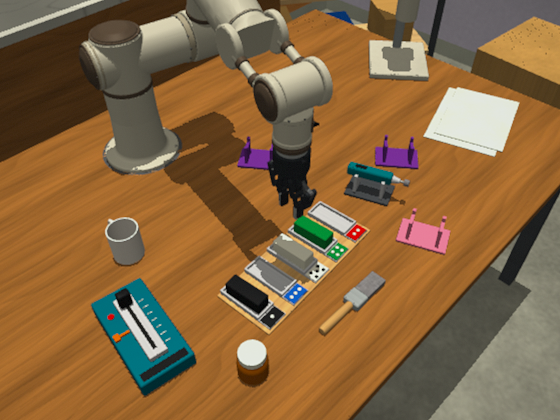

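```bash
python3 - <<'E'
from h import *
U=np.array([528.6,-371,0]);Ru=Rn.from_euler('z',-98.4,degrees=True).as_matrix()
def tri(obs):
    A=np.zeros((3,3));b=np.zeros(3)
    for n,(u,v) in obs.items():
        c=C[n]; d=R(n)@np.array([(u-c['cx'])/c['fx'],-(v-c['cy'])/c['fy'],-1]); d/=np.linalg.norm(d); P=np.eye(3)-np.outer(d,d); A+=P;b+=P@c['eye']
    return np.linalg.solve(A,b)
res={}
for n,win in(('top',(430,210,470,245)),('scene',(95,310,150,350))):
    I=load(n,'_o').astype(float); h=cv2.cvtColor(I.astype(np.uint8),cv2.COLOR_RGB2HSV)
    x0,y0,x1,y1=win
    for nm,m in(('orange',(h[...,0]>8)&(h[...,0]<22)&(h[...,1]>215)&(h[...,2]>120)),('red',((h[...,0]<4)|(h[...,0]>175))&(h[...,1]>150)&(h[...,2]>100))):
        w=np.zeros(m.shape,bool); w[y0:y1,x0:x1]=1; m=m&w
        ys,xs=np.nonzero(m); 
        L=np.array([(back(n,(x,y),40)-U)@Ru for x,y in zip(xs,ys)])
        print(n,nm,len(xs),xs.min(),xs.max(),ys.min(),ys.max(),'loc mean',L.mean(0).round(1))
        res[nm,n]=(xs.mean(),ys.mean())
        if nm=='orange':
            for a in range(14,62,6):
                k=(L[:,0]>=a)&(L[:,0]<a+6)
                if k.any(): print('  x',a,k.sum(),L[k,1].mean().round(1),L[k,1].min().round(1),L[k,1].max().round(1))
for nm in('orange','red'): p=tri({n:res[nm,n] for n in('top','scene')}); print(nm,p,(p-U)@Ru)
E
```

```text
top orange 28 444 455 228 232 loc mean [48.4 -4.  40. ]
  x 26 1 -4.6 -4.6 -4.6
  x 32 3 -3.9 -4.3 -3.6
  x 38 1 -3.3 -3.3 -3.3
  x 44 7 -4.6 -10.0 0.3
  x 50 15 -4.2 -9.7 1.3
  x 56 1 1.6 1.6 1.6Traceback (most recent call last):
  File "<stdin>", line 16, in <module>
    return umr_minimum(a, axis, None, out, keepdims, initial, where)
ValueError: zero-size array to reduction operation minimum which has no identity
```

```bash
python3 - <<'E'
from h import *
U=np.array([528.6,-371,0]);Ru=Rn.from_euler('z',-98.4,degrees=True).as_matrix()
def tri(obs):
    A=np.zeros((3,3));b=np.zeros(3)
    for n,(u,v) in obs.items():
        c=C[n]; d=R(n)@np.array([(u-c['cx'])/c['fx'],-(v-c['cy'])/c['fy'],-1]); d/=np.linalg.norm(d); P=np.eye(3)-np.outer(d,d); A+=P;b+=P@c['eye']
    return np.linalg.solve(A,b)
res={}
for n,win in(('top',(436,210,458,258)),('scene',(100,305,135,350))):
    I=load(n,'_o'); h=cv2.cvtColor(np.ascontiguousarray(I),cv2.COLOR_RGB2HSV)
    x0,y0,x1,y1=win
    for nm,m in(('orange',(h[...,0]>8)&(h[...,0]<22)&(h[...,1]>200)&(h[...,2]>100)),('red',((h[...,0]<5)|(h[...,0]>172))&(h[...,1]>120)&(h[...,2]>70))):
        w=np.zeros(m.shape,bool); w[y0:y1,x0:x1]=1; m=m&w
        ys,xs=np.nonzero(m)
        L=np.array([(back(n,(x,y),40)-U)@Ru for x,y in zip(xs,ys)])
        print(n,nm,len(xs),xs.min(),xs.max(),ys.min(),ys.max(),'loc mean',L.mean(0).round(1))
        res[nm,n]=(xs.mean(),ys.mean())
        if nm=='orange':
            for a in range(14,62,6):
                k=(L[:,0]>=a)&(L[:,0]<a+6)
                if k.any(): print('  x',a,k.sum(),L[k,1].mean().round(1))
            k=L[:,0]<40; res['arm',n]=(xs[k].mean(),ys[k].mean())
for nm in('orange','red'): p=tri({n:res[nm,n] for n in('top','scene')}); print(nm,p,(p-U)@Ru)
E
```

```text
top orange 30 443 455 228 232 loc mean [47.5 -4.  40. ]
  x 26 2 -4.8
  x 32 3 -3.9
  x 38 2 -3.1
  x 44 7 -4.6
  x 50 15 -4.2
  x 56 1 1.6
top red 23 443 448 249 253 loc mean [ 38.6 -60.3  40. ]
scene orange 70 113 128 330 341 loc mean [43.2 -6.6 40. ]
  x 20 4 -6.8
  x 26 7 -6.3
  x 32 8 -5.7
  x 38 10 -6.2
  x 44 22 -6.6
  x 50 19 -7.1
scene red 29 108 113 314 319 loc mean [ 38.1 -61.3  40. ]
orange [ 517.87572959 -414.59570216   44.49657413] [44.69465588 -4.24063181 44.49657413]
red [ 463.25365575 -399.96786644   41.13136641] [ 38.20310069 -60.41361677  41.13136641]
```

```bash
python3 -m handwheel '[{"tx":-42.5,"ty":-9,"tz":2,"spin":0,"jaw":0},{"tx":-42.5,"ty":-9,"tz":2,"spin":0,"jaw":0},{"tx":-42.5,"ty":-9,"tz":2,"spin":0,"jaw":0},{"tx":-42.5,"ty":-9,"tz":2,"spin":0,"jaw":0},{"tx":-42.5,"ty":-8.5,"tz":2,"spin":0,"jaw":0}]'
python3 -m handwheel '[{"tx":-42.5,"ty":-8.5,"tz":2,"spin":0,"jaw":0},{"tx":-42.5,"ty":-8.5,"tz":2,"spin":0,"jaw":0},{"tx":-42,"ty":-8.5,"tz":2,"spin":0,"jaw":0},{"tx":-42,"ty":-8.5,"tz":0,"spin":0,"jaw":0},{"tx":0,"ty":0,"tz":0,"spin":0,"jaw":0}]'
python3 -m handwheel '[{"tx":0,"ty":0,"tz":20,"spin":0,"jaw":0},{"tx":0,"ty":0,"tz":0,"spin":0,"jaw":0},{"tx":0,"ty":0,"tz":0,"spin":0,"jaw":0},{"tx":0,"ty":0,"tz":0,"spin":0,"jaw":0},{"tx":0,"ty":0,"tz":0,"spin":0,"jaw":0}]'
python3 plan.py 469.7 -363.5 72 81.4
```

```text
time: 35.45
tcp_pos: [528.1, -202.9, 153.3]
tcp_rot: [180.0, -0.0, 81.9]
contact_force: [1.0, -0.2, 0.4]
width: 42.7
time: 36.08
tcp_pos: [470.1, -366.9, 147.4]
tcp_rot: [180.0, 0.0, 81.7]
contact_force: [-0.2, 0.8, 0.8]
width: 42.9
time: 36.7
tcp_pos: [470.8, -365.3, 127.8]
tcp_rot: [180.0, 0.0, 81.8]
contact_force: [0.4, 0.3, -0.5]
width: 42.6
t 36.7 at [ 470.8 -365.3  127.8] [180.    0.   81.8] w 42.6 F [ 0.4  0.3 -0.5] j6 -41
{"tx": 0.8, "ty": -0.7, "tz": 27.9, "spin": 0.21}
{"tx": 0.8, "ty": -0.7, "tz": 27.9, "spin": 0.21}
```

```bash
python3 -m handwheel '[{"tx":1,"ty":-1,"tz":28,"spin":0,"jaw":0},{"tx":0,"ty":0,"tz":28,"spin":0,"jaw":0},{"tx":0,"ty":0,"tz":0,"spin":0,"jaw":0},{"tx":0,"ty":0,"tz":0,"spin":0,"jaw":0},{"tx":0,"ty":0,"tz":0,"spin":0,"jaw":-1}]'
python3 -m handwheel '[{"tx":0,"ty":0,"tz":0,"spin":0,"jaw":-1},{"tx":0,"ty":0,"tz":0,"spin":0,"jaw":-1},{"tx":0,"ty":0,"tz":0,"spin":0,"jaw":-1},{"tx":0,"ty":0,"tz":0,"spin":0,"jaw":-1},{"tx":0,"ty":0,"tz":0,"spin":0,"jaw":-1}]'
python3 plan.py 524.6 -372.5 72 81.6
```

```text
time: 37.33
tcp_pos: [470.5, -365.0, 73.1]
tcp_rot: [179.9, 0.1, 81.8]
contact_force: [0.1, -0.4, -0.6]
width: 25.6
time: 37.95
tcp_pos: [470.4, -365.0, 73.1]
tcp_rot: [179.9, 0.1, 81.8]
contact_force: [-0.1, 1.4, 6.4]
width: 19.2
t 37.95 at [ 470.4 -365.    73.1] [1.799e+02 1.000e-01 8.180e+01] w 19.2 F [-0.1  1.4  6.4] j6 -41
{"tx": 0.1, "ty": 27.3, "tz": 0.6, "spin": 0.1}
{"tx": 0.2, "ty": 27.3, "tz": 0.6, "spin": 0.1}
```

```bash
python3 -m handwheel '[{"tx":0,"ty":18,"tz":0,"spin":0,"jaw":-1},{"tx":0,"ty":18,"tz":0,"spin":0,"jaw":-1},{"tx":0,"ty":14,"tz":0,"spin":0,"jaw":-1},{"tx":0,"ty":4.5,"tz":0,"spin":0,"jaw":-1},{"tx":0,"ty":0,"tz":0,"spin":0,"jaw":-1}]'
python3 -m handwheel '[{"tx":0,"ty":0,"tz":0,"spin":0,"jaw":-1},{"tx":0,"ty":0,"tz":0,"spin":0,"jaw":-1},{"tx":0,"ty":0,"tz":0,"spin":0,"jaw":-1},{"tx":0,"ty":0,"tz":0,"spin":0,"jaw":-1},{"tx":0,"ty":0,"tz":0,"spin":0,"jaw":-1}]'
python3 plan.py 524.6 -372.5 72 81.6
```

```text
time: 38.58
tcp_pos: [525.0, -372.9, 73.1]
tcp_rot: [179.8, 0.1, 81.8]
contact_force: [1.8, 0.0, 4.8]
width: 18.6
time: 39.2
tcp_pos: [524.8, -372.9, 73.1]
tcp_rot: [179.8, 0.1, 81.8]
contact_force: [2.1, -0.4, 4.6]
width: 18.6
t 39.2 at [ 524.8 -372.9   73.1] [1.798e+02 1.000e-01 8.180e+01] w 18.6 F [ 2.1 -0.4  4.6] j6 -38
{"tx": 0.3, "ty": -0.2, "tz": 1.1, "spin": 0.2}
```

```bash
python3 -m handwheel '[{"tx":0,"ty":0,"tz":0,"spin":0,"jaw":0},{"tx":0,"ty":0,"tz":0,"spin":0,"jaw":0},{"tx":0,"ty":0,"tz":0,"spin":0,"jaw":0},{"tx":0,"ty":0,"tz":-30,"spin":0,"jaw":0},{"tx":0,"ty":0,"tz":-45,"spin":0,"jaw":0}]'
python3 -m handwheel '[{"tx":20,"ty":-40,"tz":-20,"spin":0,"jaw":0},{"tx":20,"ty":-40,"tz":-20,"spin":0,"jaw":0},{"tx":40,"ty":-20,"tz":-20,"spin":0,"jaw":0},{"tx":40,"ty":-20,"tz":0,"spin":0,"jaw":0},{"tx":40,"ty":0,"tz":0,"spin":0,"jaw":0}]'
python3 -c "
from h import *;snap('p');crop('top','_p',380,170,100,120,5,'p3');crop('scene','_p',100,290,60,50,12,'p7')"
```

```text
time: 39.83
tcp_pos: [522.4, -370.7, 144.9]
tcp_rot: [-179.8, -0.2, 81.8]
contact_force: [1.1, 0.4, -0.0]
width: 42.7
time: 40.45
tcp_pos: [426.7, -195.1, 206.4]
tcp_rot: [180.0, 0.0, 81.7]
contact_force: [1.1, 0.2, 0.0]
width: 42.7
```

View pics/p3.png

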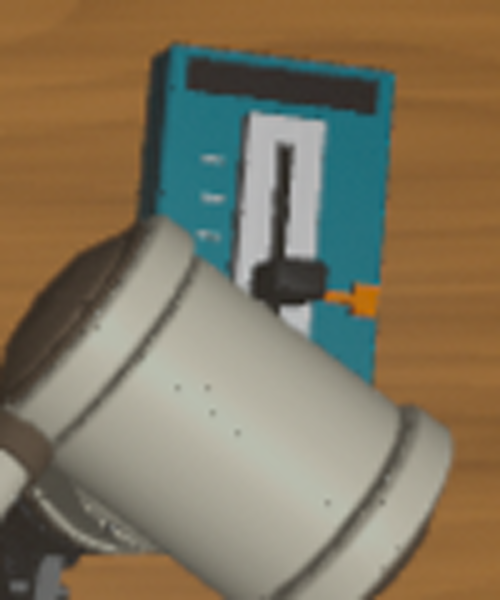

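View pics/p7.png

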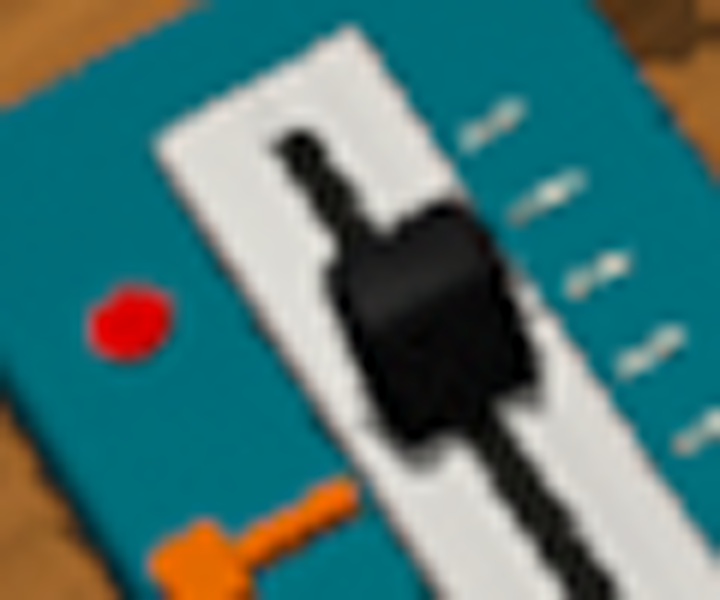

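View pics/top_p.png

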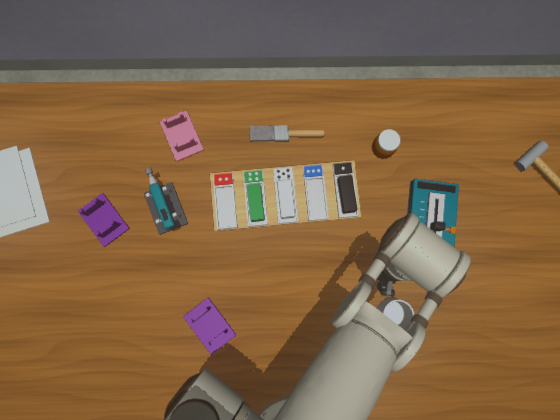

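View pics/scene_p.png

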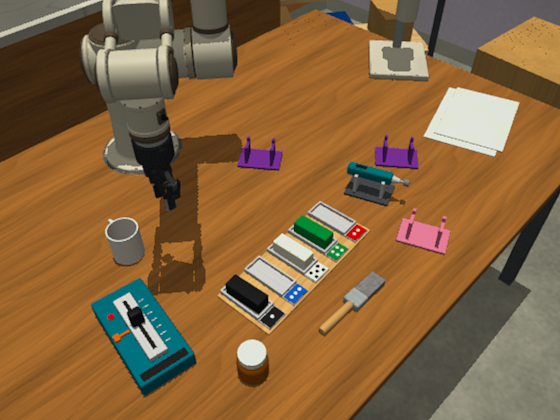

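```bash
python3 - <<'E'
from h import *
U=np.array([528.6,-371,0]);Ru=Rn.from_euler('z',-98.4,degrees=True).as_matrix(); yd=Ru[:,1]
# slot occlusion: render slot too
def score(n,I,y):
    c=U+yd*y; g=hullmask(n,box(c[:2],-98.4,(28,20,40),74.5))
    s=hullmask(n,box(U[:2],-98.4,(5,136,.1),54)); return np.maximum(g,s)
for tag in('_c','_o','_p'):
  for n in('top','scene'):
    I=load(n,tag); d=np.clip((110-I.max(2).astype(float))/60,0,1)
    tr=hullmask(n,box(U[:2],-98.4,(60,150,40),74))*(1 if not(tag=='_p' and n=='top') else 1)
    ys,xs=np.mgrid[:420,:560]
    if tag=='_p' and n=='top': tr=tr*(ys<232)
    r=[(np.abs(score(n,I,y)-d)*(tr>.5)).sum() for y in np.arange(-66,10,.5)]
    print(tag,n,np.arange(-66,10,.5)[np.argmin(r)],min(r))
E
```

```text
_c top -59.5 109.22549019607843
_c scene -58.5 87.35294117647058
_o top -59.5 109.17549019607843
_o scene -58.5 84.7029411764706
_p top -6.0 79.95294117647059
_p scene -1.5 89.71862745098039
```

```bash
python3 -m handwheel '[{"tx":45,"ty":0,"tz":-10,"spin":0,"jaw":0},{"tx":45,"ty":0,"tz":-10,"spin":0,"jaw":0},{"tx":45,"ty":0,"tz":-10,"spin":0,"jaw":0},{"tx":45,"ty":0,"tz":0,"spin":0,"jaw":0},{"tx":0,"ty":0,"tz":0,"spin":0,"jaw":0}]'
python3 - <<'E'
from h import *
snap('q');crop('top','_q',380,170,100,120,5,'q3')
U=np.array([528.6,-371,0]);Ru=Rn.from_euler('z',-98.4,degrees=True).as_matrix(); yd=Ru[:,1]
def score(n,I,y):
    c=U+yd*y; g=hullmask(n,box(c[:2],-98.4,(28,20,40),74.5))
    s=hullmask(n,box(U[:2],-98.4,(5,136,.1),54)); return np.maximum(g,s)
for tag in('_c','_q'):
  for n in('top','scene'):
    I=load(n,tag); d=np.clip((110-I.max(2).astype(float))/60,0,1)
    tr=hullmask(n,box(U[:2],-98.4,(60,150,40),74))
    Y=np.arange(-66,10,.5);r=[(np.abs(score(n,I,y)-d)*(tr>.5)).sum() for y in Y]
    i=np.argmin(r); print(tag,n,Y[i],np.round(r[i-3:i+4],1))
E
```

```text
time: 41.18
tcp_pos: [453.5, -16.5, 236.3]
tcp_rot: [180.0, -0.0, 82.0]
contact_force: [-0.1, -0.7, 0.9]
width: 42.9
_c top -59.5 [110.3 111.  109.7 109.2 109.5 111.5 114.3]
_c scene -58.5 [88.2 90.  90.2 87.4 87.8 88.6 94.2]
_q top -6.0 [118.9 115.5 114.4 111.1 112.  113.2 113.2]
_q scene -1.5 [91.  91.2 93.3 89.4 94.2 96.9 99.4]
```

View pics/q3.png

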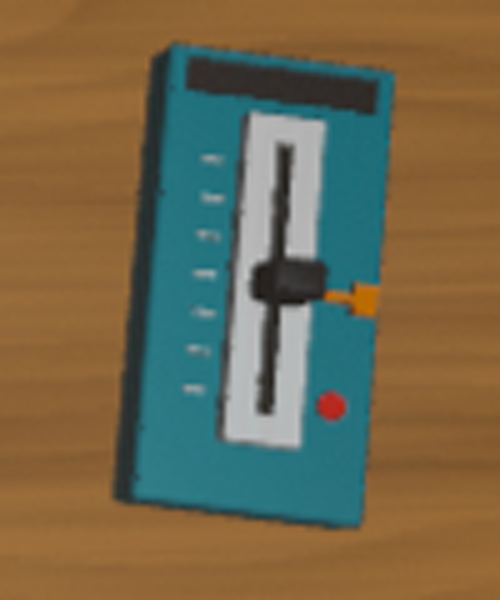

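View pics/top_q.png

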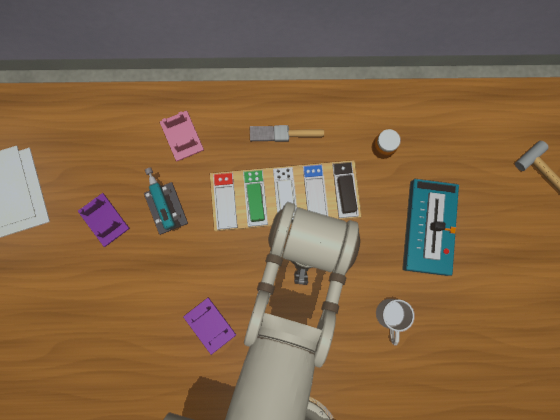

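```bash
python3 - <<'E'
from h import *
U=np.array([528.6,-371,0]);Ru=Rn.from_euler('z',-98.4,degrees=True).as_matrix(); yd=Ru[:,1]
ys,xs=np.mgrid[:420,:560]
def cen(m,ax): return (m*(xs*ax[0]+ys*ax[1])).sum()/m.sum()
for tag in('_c','_o','_q'):
  for n in('top','scene'):
    I=load(n,tag); d=np.clip((120-I.max(2).astype(float))/70,0,1)
    slot=cv2.dilate(hullmask(n,box(U[:2],-98.4,(7,140,.1),54)),np.ones((3,3)))<.1
    p=proj(n,np.array([U+yd*-60+[0,0,75],U+[0,0,75]])); ax=p[1]-p[0]; ax/=np.linalg.norm(ax)
    best=None
    for y0 in ((-60,) if tag!='_q' else (-4.5,)):
        y=y0
        for it in range(6):
            f=lambda y:hullmask(n,box((U+yd*y)[:2],-98.4,(28,20,40),74.5))
            reg=cv2.dilate((f(y)>.05).astype(np.uint8),np.ones((5,5)))*slot
            e=cen(d*reg,ax)-cen(f(y)*reg,ax); k=(cen(f(y+1),ax)-cen(f(y-1),ax))/2; y+=e/k
        print(tag,n,round(y,2))
E
```

```text
_c top -60.24
_c scene -60.85
_o top -60.2
_o scene -60.82
_q top -4.27
_q scene -3.48
```

```bash
python3 - <<'E'
from h import *
crop('scene','_q',215,160,200,180,4,'q4'); crop('top','_p',200,155,170,130,4.7,'q5')
E
```

```text
(no output)
```

View pics/q4.png

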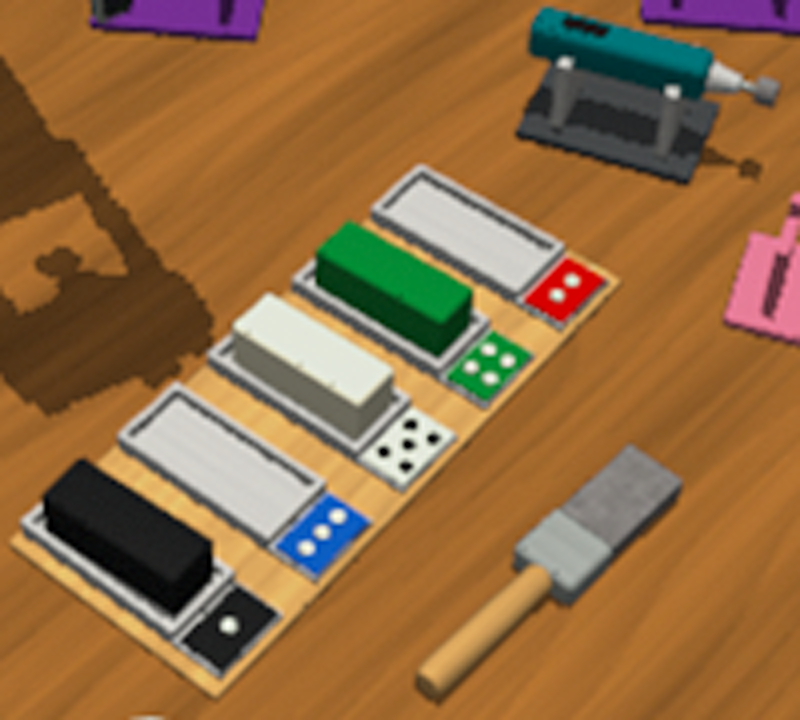

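View pics/q5.png

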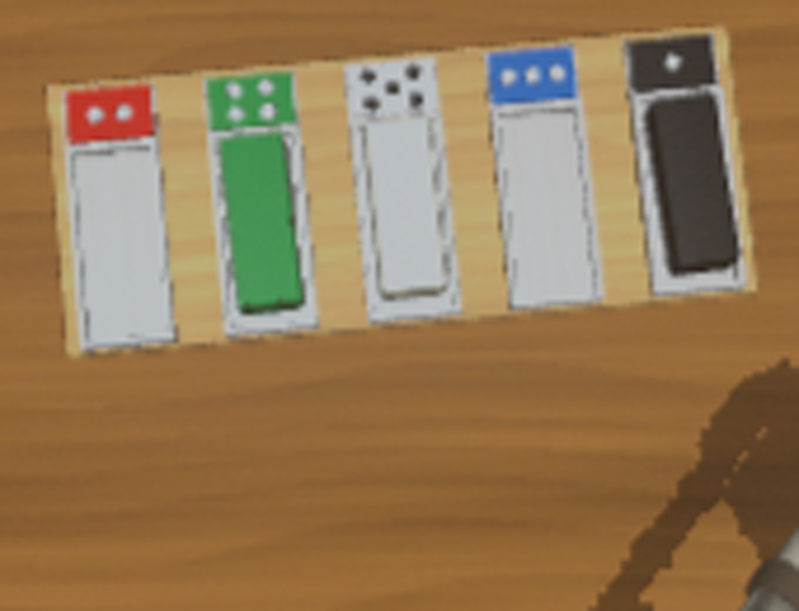

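```bash
python3 -c "
from cell import *
print(sign_off())"
```

```text
the job is handed in; nothing more can be done
None
```

The polishing station is set up as asked, and I handed the job in at about 41 s of the 210 s allowed.

- **Slider off:** I pushed the extractor slider to its off stop first. The push met the stop at about 14 N, and the next pictures showed the slider beside the red dot.
- **Bars:** Only black, green and white were there. I laid them in that order in the pockets with the 1-, 4- and 5-dot tags. The last pictures show all three lying flat, with the red and blue pockets empty.
- **Handpiece:** It lies in both forks of the grey rest.
- **Slider to pointer:** This was the last step. The arm reading and the two cameras put the slider 0.2 to 1.6 mm beyond the pointer, on its +y side. They disagree by about 1.4 mm, so I left it there. An earlier, rougher outline fit put it anywhere from 2 mm short to 1.5 mm beyond. I discarded that fit because its two cameras differed by 3.5 mm.
- **Everything else:** The jar, mug and brush look untouched, judging by eye against the first pictures. I saw no bar knocked aside and no slackening of the grip. The arm ended clear of everything.

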